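# Pack the sloping microscope accessory case and shut its lid

### The job

Pack the amber jar and the metal canister into the sloping white case, upright beside the blue slide box that already stands in it; move the slide box along to make room, so that all three stand flat on the case floor side by side. Then swing the red lid down until it is fully shut. Do not tip the jar over, and leave the dropper bottle, the petri dish and the yellow cover-slip box where they are.

Things in the scene. Friction and masses are not known exactly. Their poses are not given: they have to be found in the camera images.
- case: White open case, fixed on a grey sloping stand. Origin: centre of the packing space, underside of its 5 mm floor, 34 mm above the table. Its z, normal to the floor, leans 25 degrees from vertical towards the front (the side away from the robot); x points to the back, uphill; y is level, along the row of items. Packing space: x -30 to 30, y -59 to 59 mm; items take all but 4 mm of the 118.
- case_in (a point): Centre of the case's inner floor (case z = 5 mm), axes as the case's. End walls (5 mm thick, beyond y = +-59, x -35 to 69) rise 61 mm above this floor. Front and back walls (5 mm thick, beyond x = +-30) rise only 19 mm above it, so fingers can go down before and behind an item; behind the back wall it is open up to the lid hinge.
- lid (a joint): Hinge of the flat red lid, rad: 0 = shut on the end walls, 2.1 = open to its stop; starts at 1.85 to 2.1, standing up at the back (robot side) of the case. Stiff (0.12 N m): it stays where it is left and must be pushed all the way, 1 to 2 N at its edge. Lid: 105 mm from hinge line to free edge, plus a tab 40 wide, 11 long in the middle of that edge; 132 mm wide, 6 thick, 0.14 kg.
- lid_hinge (a point): Middle of the lid's hinge line, which runs along the case's y, at x = 65, z = 66.5 mm in the case's frame, in the plane of the lid's underside. Shut, that underside lies 61.5 mm above the case's inner floor.
- lid_edge (a point): Middle of the lid's free edge (without the tab), on its outer face, which is uppermost when shut and faces the robot when open: 105 mm from the hinge line, 6 mm outward of the hinge plane.
- slidebox: Blue closed box for glass slides with a white top label, a block 56 (its x) by 32 (its y) by 57 mm tall, 0.12 kg. Origin: centre of its underside; z up its height. It starts standing on the case floor, axes parallel to the case's, leaning on the front wall, anywhere along the row up to 30 mm from the middle.
- jar: Amber glass jar with a white cap, upright, round: 44 mm diameter, 57 mm tall, the cap (from 44 mm up) 42 mm across; the foot is bevelled 3 mm; heavier below than above. About 0.13 kg. Origin: centre of its underside; z up. Starts upright on the table.
- canister: Aluminium canister with a black top, round: 38 mm diameter, 57 mm tall, the foot bevelled 3 mm; heavier below than above. About 0.15 kg. Origin: centre of its underside; z up. Starts upright on the table.
- dropper: Clear dropper bottle with a red bulb, 42 mm diameter, 98 mm tall. Origin: centre of its underside. Leave alone.
- petri: Petri dish, 94 mm diameter, 17 mm tall. Origin: centre of its underside. Leave alone.
- coverslips: Small yellow cover-slip box, 50 by 32 by 18 mm. Origin: centre of its underside. Leave alone.
Not all that is in view belongs to the job. What is shaped like the part that bears case but green is not meant. Leave any purple look-alike of the jar alone.

How it is judged:
On the way:
1. slide box, jar and canister all stand on the case floor, side by side, the lid still open (over 0.5 rad) (z of slidebox in the frame of case between 0 and 0.01 m and x of slidebox in the frame of case between -0.012 and 0.012 m and y of slidebox in the frame of case between -0.048 and 0.048 m and angle between the z axis of each of slidebox, jar, canister and the z axis of case, either way round below 0.12 rad and z of jar in the frame of case between 0 and 0.01 m and x of jar in the frame of case between -0.014 and 0.014 m and y of jar in the frame of case between -0.042 and 0.042 m and z of canister in the frame of case between 0 and 0.01 m and x of canister in the frame of case between -0.016 and 0.016 m and y of canister in the frame of case between -0.045 and 0.045 m and value of joint lid above 0.5 rad), for 0.2 s.
At the end, for the whole second after the job is handed in: Slide box, jar and canister stand in the packing space of the case, at rest, undersides within 5 mm of the case floor and square to it within 0.12 rad; the lid is shut (within 0.05 rad) (z of slidebox in the frame of case between 0 and 0.01 m and x of slidebox in the frame of case between -0.012 and 0.012 m and y of slidebox in the frame of case between -0.048 and 0.048 m and angle between the z axis of each of slidebox, jar, canister and the z axis of case, either way round below 0.12 rad and z of jar in the frame of case between 0 and 0.01 m and x of jar in the frame of case between -0.014 and 0.014 m and y of jar in the frame of case between -0.042 and 0.042 m and z of canister in the frame of case between 0 and 0.01 m and x of canister in the frame of case between -0.016 and 0.016 m and y of canister in the frame of case between -0.045 and 0.045 m and linear speed of each of slidebox, jar, canister below 0.02 m/s and value of joint lid below 0.05 rad); the robot touches nothing.
It fails at once if the jar is tipped over (more than 1.05 rad from upright) (angle between jar's own z axis and vertical above 1.05 rad).
It fails at once if the dropper bottle is moved more than 20 mm or tipped over (distance of dropper from where it was at the start of the episode above 0.02 m or angle between dropper's own z axis and vertical above 0.5 rad).
It fails at once if the petri dish is moved more than 20 mm or tipped over (distance of petri from where it was at the start of the episode above 0.02 m or angle between petri's own z axis and vertical above 0.5 rad).
It fails at once if the cover-slip box is moved more than 20 mm or tipped over (distance of coverslips from where it was at the start of the episode above 0.02 m or angle between coverslips's own z axis and vertical above 0.5 rad).
It also fails if it takes over 72 s, if anything falls off the work surface, if the arm or the gripper's body presses on something with over 40 N, if the wrist force passes 120 N, or if a joint passes its speed limit or range.

### The arm

A 6-joint arm with a two-finger parallel gripper is mounted at the origin on the work surface. World frame = base frame: x ahead of the robot, y to its left, z up, the work surface at z = 0. Lengths are in m, angles in rad, forces in N, time in s.
With the tool pointing down it reaches from about 0.3 to 0.875 m from the base axis. Payload 6.4 kg.
Tool frame: the origin (TCP) lies at the very end of the fingers, on their centre line; the grasp point (between the pads) lies ctrl.pinch_z behind it (ctrl.pinch_z is the distance from the TCP to the grasp point, in m); y points along the fingers, z is the direction in which the jaws open and shut, and the axes are right-handed (so a half turn about y gives the same grasp; the last joint's range is limited). The gripper opens to 85 mm and grips with 20 to 120 N. Pads are 22 mm wide; open, the fingers measure 114 mm over their backs; the gripper's body (76 mm by 85 mm) begins 54 mm behind the grasp point. The pads swing forward as they close: fully open they stand 13 mm farther back than shut.
Start: joints at [1.02, 0.181, 1.607, -0, 1.354, -0.206], TCP at [0.194, 0.541, 0.231] pointing down, gripper open.
Joint ranges: [-2.99, 2.99], [-0.89, 2.07], [0.3, 2.58], [-1.14, 4.28], [0, 2.63], [-3.12, 3.12]. Speed limits (rad/s): [2.57, 2.57, 3.01, 3.14, 3.14, 3.14].

### API

Orientations are given as a unit quaternion [w, x, y, z].
In Python, from bench import ctrl gives the robot as it stands.
- The arm moves only by the shell command python3 -m pendant 'ROWS'. ROWS is JSON, one flat list of numbers, 7 for each row, row after row: the shift along the world's x, y, z in m, then the turn, a rotation vector about the world's x, y, z in degrees, then the finger opening in m, from 0 to 0.0854. In form: [tx, ty, tz, rx, ry, rz, hand, tx, ty, tz, rx, ry, rz, hand, ...]. A call has 1 to 12 rows; each row shifts and turns the commanded pose from where the row before left it; what a row does not reach is not made up. A row lasts 1/8 s, in which the tool goes at most 62.5 mm and 10.7 degrees, less where a joint would pass 70% of its speed; a pose out of reach is approached as far as the arm can. A call with a gripper value outside its range is refused whole. The fingers move at their own pace and stop on an object; the grip force is fixed at half the most. Time passes only in rows, so rows that do not move let the fingers close. It gives the time, the measured TCP pose, the force and the opening at its end, in the units of the state.
- ctrl.get_obs(): the state, without advancing time (a new reading comes with each control period).
- ctrl.camera(name): name is "scene" or "top" or "wrist"; returns the picture (400x640x3 uint8, red, green, blue); there is no depth.
- ctrl.camera_info(name): a dict with "fx", "fy", "cx", "cy" (pixels), "origin" and "rotation" of the camera in the world; the wrist camera has in their place "tool_from_camera" (4x4, takes a point from camera to tool coordinates, whose origin is the TCP and whose axes are the tool frame's). Camera axes: x right, y down, z forward; pixel columns grow to the right and rows downward; lengths in m; the calibration is good to about 2 mm. A picture is of the moment at which its call begins: read the wrist's pose just before it. camera_info takes no time and is no camera call.
- ctrl.hand_in(): hands the job in, once; it reports no verdict.
Trained networks look in the newest picture that a camera, given by its name, has taken for a name from the list of things; names that differ only in an ending like _2 or _b are one class to them, and where a whole thing is asked for, a point or a joint stands for the part that bears it (a point fixed in the world has none). Each returns a list of dicts, best first, with "score" (0 to 1); they miss things now and then, are a little off and sometimes report something else, mostly with a low value. They report only what shows in the picture. A call takes as long as a camera call. They do not tell look-alikes from the thing itself.
- ctrl.silhouettes(target, camera): "mask" (400x640 bool, what is visible of it) and "bbox" ([left, top, right, bottom] in pixels, round what is visible of it).
The state is a dict: "time_s": time; "q": joint angles; "dq": joint speeds; "joint_efforts": joint torques, N m; "eef_pos": TCP position; "eef_rot": TCP orientation; "wrist_force": force on the tool from outside, world axes, zero at the start; "torque": the same for the moment, N m; "opening": opening from 0.0 (shut) to 1.0 (fully open).
Only numpy, scipy, OpenCV 4.12 (cv2) and the standard library are available. Lean on these libraries where they do the work, as an engineer would, in place of code of your own. Each camera call takes 0.05 s, during which the arm holds its last target.

## Working session

There is one attempt and no reset: what is moved stays moved. The work goes in short steps, Python scripts to look and compute and a shell command to move; the robot and the scene stay as the last step left them, time stands still between calls to the robot, and variables do not carry over. Pictures are saved under pics/ and viewed, and the job is handed in when it is done.

```bash
ls; mkdir -p pics
python3 - <<'E'
from bench import ctrl
import cv2, numpy as np
o=ctrl.get_obs();print({k:np.round(v,3) for k,v in o.items()});print(ctrl.pinch_z)
for c in("scene","top","wrist"):
    im=ctrl.camera(c);cv2.imwrite(f"pics/a_{c}.png",im[:,:,::-1]);print(c,ctrl.camera_info(c))
E
```

```text
pics
{'time_s': np.float64(0.0), 'q': array([ 1.02 ,  0.182,  1.608,  0.   ,  1.354, -0.206]), 'dq': array([-0.001,  0.   ,  0.001, -0.   ,  0.001, -0.001]), 'joint_efforts': array([-1.0000e-03, -4.4485e+01, -3.5135e+01, -0.0000e+00,  9.0000e-03,
        0.0000e+00]), 'eef_pos': array([0.194, 0.541, 0.23 ]), 'eef_rot': array([-0.696,  0.697, -0.122,  0.121]), 'wrist_force': array([-1.471,  0.12 ,  0.384]), 'torque': array([-0.001,  0.063,  0.02 ]), 'opening': np.float64(1.002)}
0.0187
scene {'fx': 506.41480208049103, 'fy': 506.41480208049103, 'cx': 321.41242209295046, 'cy': 195.88311949805592, 'origin': array([1.47437032, 0.28111577, 0.88694027]), 'rotation': array([-0.24741263,  0.50828341,  0.74793346, -0.34789438])}
top {'fx': 500.2050944790819, 'fy': 500.2050944790819, 'cx': 320.7764277520056, 'cy': 197.24022481589807, 'origin': array([ 0.42431489, -0.02368407,  1.48691771]), 'rotation': array([-0.03096496,  0.7128222 , -0.69974841,  0.03574701])}
wrist {'fx': 288.14849369381017, 'fy': 288.14849369381017, 'cx': 316.5798694018009, 'cy': 200.4239938078717, 'tool_from_camera': array([[-8.61533834e-04,  9.60798438e-01,  2.77246497e-01,
        -7.02949707e-02],
       [-4.72613823e-04, -2.77246960e-01,  9.60798574e-01,
        -1.43443637e-01],
       [ 9.99999517e-01,  6.96729952e-04,  6.92944259e-04,
        -2.32671130e-04],
       [ 0.00000000e+00,  0.00000000e+00,  0.00000000e+00,
         1.00000000e+00]])}
```

View pics/a_scene.png

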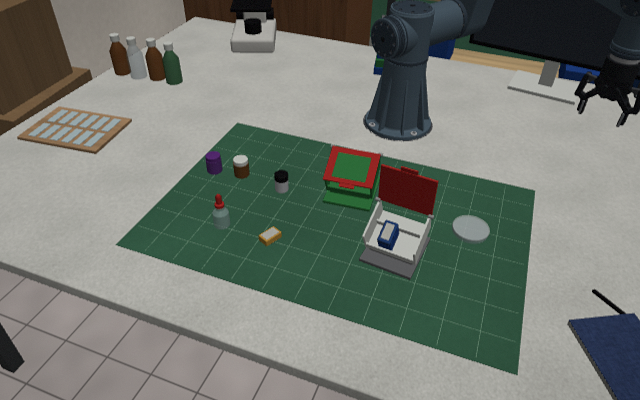

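View pics/a_top.png

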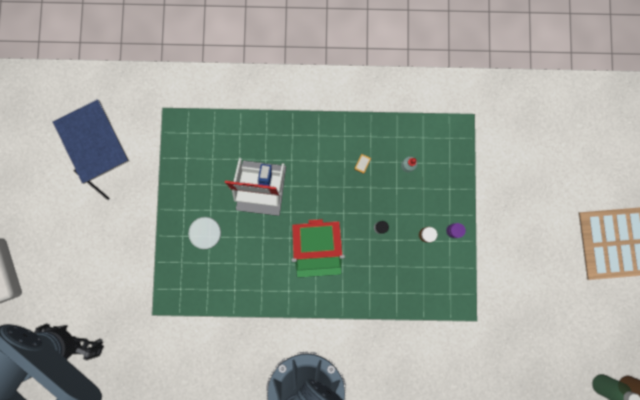

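View pics/a_wrist.png

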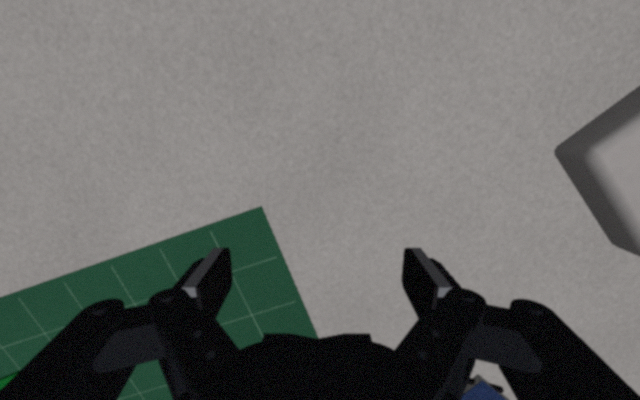

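```bash
cat > h.py <<'E'
from bench import ctrl
import cv2, numpy as np
from scipy.spatial.transform import Rotation as R
def RQ(q): q=np.asarray(q); return R.from_quat([q[1],q[2],q[3],q[0]])
def cam(name):
    i=ctrl.camera_info(name)
    if name=="wrist":
        o=ctrl.get_obs();T=np.eye(4);T[:3,:3]=RQ(o["eef_rot"]).as_matrix();T[:3,3]=o["eef_pos"]
        T=T@i["tool_from_camera"];Rm,t=T[:3,:3],T[:3,3]
    else: Rm,t=RQ(i["rotation"]).as_matrix(),np.array(i["origin"])
    return dict(K=(i["fx"],i["fy"],i["cx"],i["cy"]),R=Rm,t=t)
def proj(c,P):
    p=(np.atleast_2d(P)-c["t"])@c["R"];fx,fy,cx,cy=c["K"]
    return np.c_[fx*p[:,0]/p[:,2]+cx,fy*p[:,1]/p[:,2]+cy]
def ray(c,uv):
    fx,fy,cx,cy=c["K"];d=np.array([(uv[0]-cx)/fx,(uv[1]-cy)/fy,1.]);return c["R"]@d
def onz(c,uv,z):
    d=ray(c,uv);return c["t"]+d*(z-c["t"][2])/d[2]
def shot(name,fn=None,crop=None,s=1):
    c=cam(name);im=ctrl.camera(name)
    if fn:
        b=im[:,:,::-1]
        if crop: b=b[crop[1]:crop[3],crop[0]:crop[2]]
        cv2.imwrite("pics/"+fn,cv2.resize(b,None,fx=s,fy=s,interpolation=cv2.INTER_CUBIC))
    return c,im
E
python3 - <<'E'
from h import *
for n in("top","scene"):
    c,im=shot(n,f"b_{n}.png",(215,140,375,260) if n=="top" else (310,130,510,280),5 if n=="top" else 4)
    print(n,proj(c,[[0,0,0],[.194,.541,.23]]))
    for t in("case","lid","slidebox","jar","canister","dropper","petri","coverslips"):
        for d in ctrl.silhouettes(t,n)[:3]:
            m=d["mask"];ys,xs=np.nonzero(m);print(t,round(d["score"],2),np.round(d["bbox"],0),m.sum(),xs.mean().round(1),ys.mean().round(1),onz(c,(xs.mean(),ys.mean()),.03).round(3))
E
```

```text
top [[305.93777915 392.4214589 ]
 [ 84.86361558 334.71071699]]
case 0.96 [222. 164. 286. 205.] 1524 255.3 186.7 [0.59 0.16 0.03]
case 0.64 [290. 219. 342. 272.] 2342 316.9 245.3 [ 0.422 -0.023  0.03 ]
lid 0.87 [291. 220. 341. 259.] 1623 316.8 239.9 [ 0.438 -0.023  0.03 ]
lid 0.68 [227. 180. 280. 197.] 342 253.6 188.2 [0.585 0.165 0.03 ]
slidebox 0.49 [256. 165. 274. 186.] 289 264.4 174.9 [0.625 0.134 0.03 ]
jar 0.5 [447. 226. 466. 238.] 239 455.0 230.7 [ 0.472 -0.425  0.03 ]
jar 0.49 [416. 231. 440. 244.] 236 426.9 234.5 [ 0.459 -0.343  0.03 ]
jar 0.26 [225. 162. 287. 205.] 1527 254.9 187.0 [0.589 0.161 0.03 ]
canister 0.24 [226. 183. 278. 197.] 479 252.9 187.9 [0.586 0.167 0.03 ]
dropper 0.7 [402. 159. 417. 171.] 159 409.0 164.4 [ 0.665 -0.291  0.03 ]
petri 0.26 [222. 160. 286. 207.] 1542 255.7 186.7 [0.59  0.159 0.03 ]
scene [[397.19465008 121.5788688 ]
 [597.04938086 123.04192639]]
case 0.93 [322. 147. 381. 199.] 2327 352.0 170.9 [ 0.361 -0.041  0.03 ]
lid 0.8 [323. 149. 378. 186.] 1789 351.6 167.0 [ 0.344 -0.048  0.03 ]
lid 0.66 [381. 162. 439. 216.] 2202 407.4 188.7 [0.381 0.124 0.03 ]
lid 0.18 [363. 166. 438. 262.] 4479 401.5 211.5 [0.479 0.132 0.03 ]
slidebox 0.94 [382. 218. 399. 249.] 425 388.4 234.2 [0.574 0.123 0.03 ]
jar 0.81 [208. 154. 220. 174.] 315 213.3 162.6 [ 0.476 -0.424  0.03 ]
jar 0.74 [233. 154. 251. 182.] 351 240.8 166.4 [ 0.462 -0.342  0.03 ]
jar 0.53 [374. 222. 399. 248.] 439 388.5 235.0 [0.576 0.124 0.03 ]
canister 0.76 [273. 168. 292. 191.] 298 281.1 180.6 [ 0.479 -0.208  0.03 ]
canister 0.56 [452. 215. 492. 244.] 883 470.7 228.3 [0.476 0.308 0.03 ]
petri 0.82 [453. 216. 490. 244.] 832 470.1 228.5 [0.477 0.307 0.03 ]
coverslips 0.82 [258. 224. 281. 248.] 308 269.6 235.5 [ 0.687 -0.143  0.03 ]
```

View pics/b_scene.png

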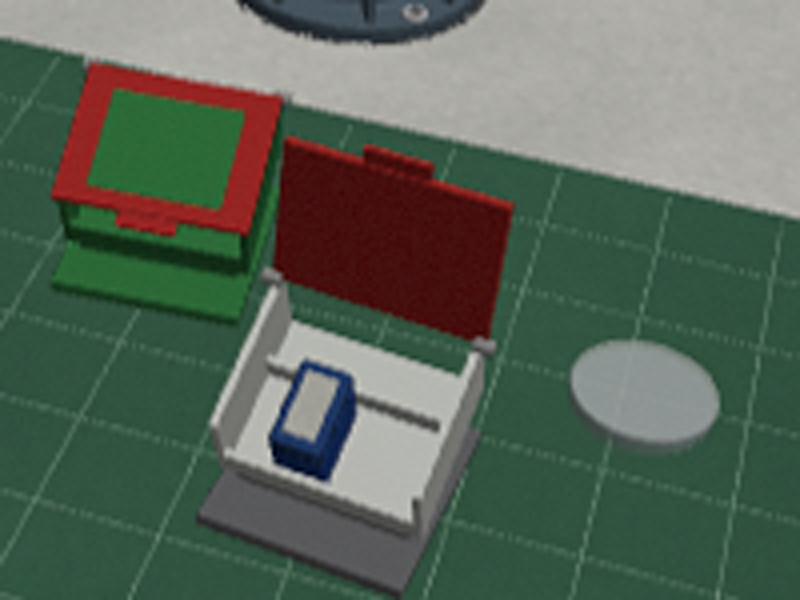

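View pics/b_top.png

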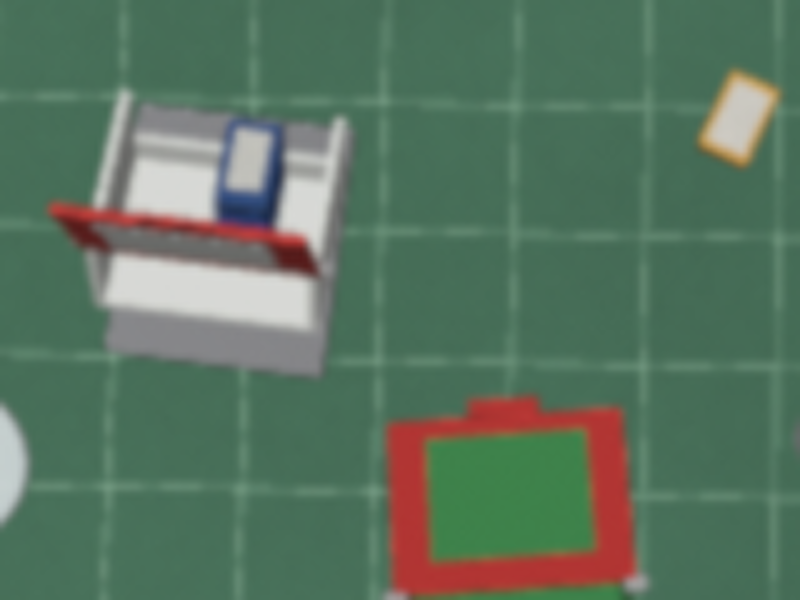

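```bash
cat >> h.py <<'E'
A=np.deg2rad(25)
def caseT(x,y,psi):
    # psi: yaw of horizontal projection of case x axis
    b=np.array([np.cos(psi),np.sin(psi),0]);up=np.array([0,0,1.])
    ex=np.cos(A)*b+np.sin(A)*up; ez=-np.sin(A)*b+np.cos(A)*up; ey=np.cross(ez,ex)
    T=np.eye(4);T[:3,:3]=np.c_[ex,ey,ez];T[:3,3]=[x,y,.034];return T
def C2W(T,P): return np.atleast_2d(P)@T[:3,:3].T+T[:3,3]
def lidpt(th,r,y,out=0):
    # point on lid: r from hinge, 'out' outward
    d=np.array([-np.cos(th),0,np.sin(th)]);n=np.array([np.sin(th),0,np.cos(th)])
    return np.array([.065,0,.0665])+r*d+out*n+np.array([0,y,0])
E
python3 - <<'E'
from h import *
print(RQ(ctrl.get_obs()["eef_rot"]).as_matrix().round(3))
from scipy.optimize import least_squares
ct,cs=cam("top"),cam("scene")
S=lambda u,v:np.array([u/4+310,v/4+130]);Tp=lambda u,v:np.array([u/5+215,v/5+140])
def f(p,full=False):
    T=caseT(*p[:3]);th=p[3];r=[]
    def a(c,P,uv): r.append(proj(c,C2W(T,P))[0]-uv)
    a(cs,lidpt(th,.105,.066),S(287,138));a(cs,lidpt(th,.105,-.066),S(512,205));
    a(cs,lidpt(th,0.0,.066),S(274,270));a(cs,lidpt(th,0.0,-.066),S(490,340))
    a(cs,[-.035,.0615,.066],S(215,420))
    a(cs,[-.035,.064,.024],S(228,455));a(cs,[-.035,-.059,.024],S(413,522))
    a(ct,[-.035,-.0615,.066],Tp(124,92));a(ct,[-.035,.0615,.066],Tp(341,118))
    a(ct,lidpt(th,.105,-.066,.003),Tp(55,207));a(ct,lidpt(th,.105,.066,.003),Tp(308,240))
    r=np.array(r);return r if full else r.ravel()
s=least_squares(f,[.6,.16,np.pi,1.95],loss="soft_l1");print(s.x);print(f(s.x,1).round(1))
E
```

```text
[[ 0.941  0.     0.338]
 [-0.338 -0.     0.941]
 [ 0.    -1.    -0.   ]]
[0.59763769 0.1472102  3.03388247 1.92852465]
[[-0.9 -0.3]
 [ 0.1  0.3]
 [-0.4  0.7]
 [-0.8  0.8]
 [-0.5  0.2]
 [-2.8 -1.9]
 [ 0.3 -0.7]
 [-0.6  0.3]
 [-1.1  0.5]
 [-2.3  0. ]
 [-1.2 -0. ]]
```

```bash
cat >> h.py <<'E'
CP=[0.5976,0.1472,3.0339,1.9285]
import json,os
if os.path.exists("cp.json"): CP=json.load(open("cp.json"))
def toolR(T,tilt=25.,flip=False):
    """tool x=+case y, tool y=-normal at tilt, tool z=-case x(tilted)"""
    ey=T[:3,1];R0=np.c_[T[:3,1],-T[:3,2],-T[:3,0]]
    # rotate so that tilt deg from vertical (25 = case)
    Rr=R.from_rotvec(ey*np.deg2rad(tilt-25)*SG).as_matrix()@R0
    return Rr
SG=-1
def plan(p,Rt):
    o=ctrl.get_obs();d=np.asarray(p)-o["eef_pos"];rv=np.rad2deg((R.from_matrix(Rt)*RQ(o["eef_rot"]).inv()).as_rotvec())
    n=max(np.linalg.norm(d)/.0625,np.linalg.norm(rv)/10.7)
    print("t",o["time_s"].round(2),"at",o["eef_pos"].round(4),"d",d.round(4),"rv",rv.round(2),"rows>=%.1f"%n,"per ceil",(d/np.ceil(n)).round(4),(rv/np.ceil(n)).round(2),"F",o["wrist_force"].round(1),"open",o["opening"].round(3),"q",o["q"].round(2))
E
python3 - <<'E'
from h import *
T=caseT(*CP[:3]);print(T.round(3)); print(toolR(T,0).round(3))
plan(C2W(T,[0,-.02,.2])[0],toolR(T))
E
```

```text
[[-0.901 -0.107  0.42   0.598]
 [ 0.097 -0.994 -0.045  0.147]
 [ 0.423  0.     0.906  0.034]
 [ 0.     0.     0.     1.   ]]
[[-0.107 -0.     0.994]
 [-0.994  0.    -0.107]
 [ 0.    -1.    -0.   ]]Traceback (most recent call last):
  File "<stdin>", line 3, in <module>
  File "h.py", line 50, in plan
    print("t",o["time_s"].round(2),"at",o["eef_pos"].round(4),"d",d.round(4),"rv",rv.round(2),"rows>=%.1f"%n,"per ceil",(d/np.ceil(n)).round(4),(rv/np.ceil(n)).round(2),"F",o["wrist_force"].round(1),"open",o["opening"].round(3),"q",o["q"].round(2))
              ^^^^^^^^^^^^^^^^^
AttributeError: 'float' object has no attribute 'round'
```

```bash
sed -i 's/o\["time_s"\].round(2)/round(float(o["time_s"]),2)/; s/o\["opening"\].round(3)/round(float(o["opening"]),3)/' h.py
python3 - <<'E'
from h import *
T=caseT(*CP[:3]);plan(C2W(T,[0,-.02,.2])[0],toolR(T))
E
```

```text
t 1.05 at [0.1943 0.5412 0.2313] d [ 0.4894 -0.3832 -0.016 ] rv [-14.28  22.82 -75.12] rows>=9.9 per ceil [ 0.0489 -0.0383 -0.0016] [-1.43  2.28 -7.51] F [-0.1 -0.1 -0.1] open 0.996 q [ 1.02  0.18  1.61 -0.    1.35 -0.21]
```

```bash
python3 -m pendant '[0.04,-0.03,0.04,-1.4,2.3,-7.5,0.085, 0.045,-0.035,0.035,-1.4,2.3,-7.5,0.085, 0.045,-0.035,0.02,-1.4,2.3,-7.5,0.085, 0.045,-0.035,0,-1.4,2.3,-7.5,0.085, 0.045,-0.035,0,-1.4,2.3,-7.5,0.085, 0.045,-0.035,0,-1.4,2.3,-7.5,0.085, 0.045,-0.035,0,-1.4,2.3,-7.5,0.085, 0.045,-0.035,-0.02,-1.4,2.3,-7.5,0.085, 0.045,-0.035,-0.03,-1.4,2.3,-7.5,0.085, 0.045,-0.035,-0.03,-1.4,2.3,-7.5,0.085, 0.044,-0.035,-0.03,0,0,0,0.085, 0,0,0,0,0,0,0.085]'
python3 - <<'E'
from h import *
T=caseT(*CP[:3]);plan(C2W(T,[0,-.02,.2])[0],toolR(T))
c,im=shot("wrist","c_wrist.png")
print(proj(c,C2W(T,[[-.035,.0615,.066],[-.035,-.0615,.066],[-.03,.059,.005],[.03,.059,.005],[-.03,-.059,.005],[.03,-.059,.005]])).round(1))
E
```

```text
time_s: 2.55
eef_pos: [0.6762, 0.1626, 0.2077]
eef_rot: [0.356, -0.563, 0.631, -0.397]
wrist_force: [0.6, 0.8, -0.3]
opening: 0.997
t 2.55 at [0.6762 0.1626 0.2077] d [ 0.0076 -0.0046  0.0075] rv [-0.25 -0.52  0.26] rows>=0.2 per ceil [ 0.0076 -0.0046  0.0075] [-0.25 -0.52  0.26] F [ 0.6  0.8 -0.3] open 0.997 q [0.03 0.79 0.86 0.07 1.93 0.16]
[[355.7 273.6]
 [360.4 154.5]
 [345.8 246.4]
 [297.4 246.3]
 [348.5 150.3]
 [295.3 150.3]]
```

View pics/c_wrist.png

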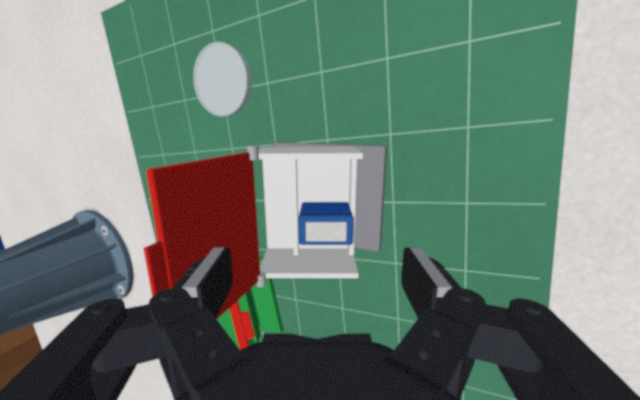

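Run:
```python
from h import *
c=cam("wrist");im=cv2.imread("pics/c_wrist.png")
b=cv2.resize(im[130:300,240:400],None,fx=5,fy=5,interpolation=cv2.INTER_CUBIC)[:, :800]
cv2.imwrite("pics/c_crop.png",cv2.resize(b,None,fx=.7,fy=.7))
b=cv2.resize(im[135:290,240:395],None,fx=3.8,fy=3.8,interpolation=cv2.INTER_CUBIC);cv2.imwrite("pics/c_crop.png",b);print(b.shape)
```

```text
(589, 589, 3)
```

View pics/c_crop.png

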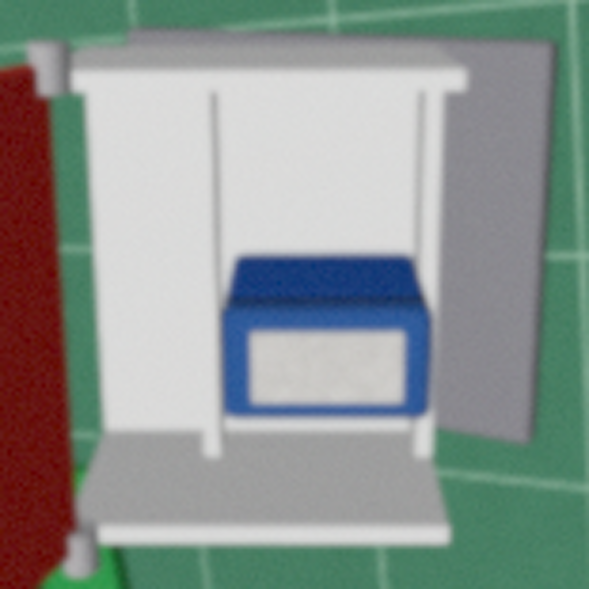

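```bash
cat > fitw.py <<'E'
from h import *
from scipy.optimize import least_squares
c=cam("wrist");ct,cs=cam("top"),cam("scene")
W=lambda u,v:np.array([u/3.8+240,v/3.8+135])
S=lambda u,v:np.array([u/4+310,v/4+130]);Tp=lambda u,v:np.array([u/5+215,v/5+140])
def f(p,full=False):
    T=caseT(*p[:3]);th=p[3];r=[]
    def a(c,P,uv,w=1): r.append(w*(proj(c,C2W(T,P))[0]-uv))
    a(c,[-.035,-.064,.066],W(466,68));a(c,[-.035,-.059,.066],W(466,90))
    a(c,[-.035,.059,.066],W(449,525));a(c,[-.035,.064,.066],W(449,545))
    a(c,[-.03,.059,.024],W(415,457));a(c,[-.035,.059,.024],W(433,457))
    a(c,[.035,.059,.024],W(203,457));a(c,[.03,.059,.024],W(220,457))
    y=p[4];
    for sx,sy,u,v in((-.03,-.016,428,305),(-.03,.016,428,413),(.026,-.016,225,307),(.026,.016,225,413)): a(c,[sx,y+sy,.062],W(u,v))
    w=.35
    a(cs,lidpt(th,.105,.066),S(287,138),w);a(cs,lidpt(th,.105,-.066),S(512,205),w);
    a(cs,lidpt(th,0.0,.066),S(274,270),w);a(cs,lidpt(th,0.0,-.066),S(490,340),w)
    a(ct,[-.035,-.0615,.066],Tp(124,92),w);a(ct,[-.035,.0615,.066],Tp(341,118),w)
    r=np.array(r);return r if full else r.ravel()
s=least_squares(f,CP[:4]+[.015]);print(s.x);print(f(s.x,1).round(1).tolist());json.dump(list(s.x),open("cp.json","w"))
E
python3 fitw.py
```

```text
[0.59827049 0.14628794 3.04281203 1.9445266  0.01250608]
[[-0.5, 1.5], [-0.7, 1.1], [-0.2, -0.4], [-0.4, -1.4], [-0.2, -0.6], [-0.7, -0.6], [0.9, -0.4], [0.6, -0.4], [1.7, -0.5], [0.9, 0.6], [-0.7, -0.7], [0.0, 0.8], [-0.5, -0.2], [-0.0, -0.1], [-0.4, 0.3], [-0.4, 0.2], [-0.2, 0.1], [-0.3, 0.0]]
```

Run:
```python
from h import *
T=caseT(*CP[:3]);print(T.round(3))
plan(C2W(T,[-.002,.0125,.10])[0],toolR(T));plan(C2W(T,[-.002,.0125,.028])[0],toolR(T))
```

```text
[[-0.902 -0.099  0.421  0.598]
 [ 0.089 -0.995 -0.042  0.146]
 [ 0.423 -0.     0.906  0.034]
 [ 0.     0.     0.     1.   ]]
t 2.6 at [0.6758 0.165  0.2111] d [-0.0349 -0.0355 -0.0873] rv [-0.31 -0.33  0.63] rows>=1.6 per ceil [-0.0174 -0.0177 -0.0437] [-0.16 -0.16  0.32] F [-1.1  0.5  0.8] open 0.993 q [0.04 0.79 0.86 0.07 1.93 0.16]
t 2.6 at [0.6758 0.165  0.2111] d [-0.0651 -0.0325 -0.1526] rv [-0.31 -0.33  0.63] rows>=2.7 per ceil [-0.0217 -0.0108 -0.0509] [-0.1  -0.11  0.21] F [-1.1  0.5  0.8] open 0.993 q [0.04 0.79 0.86 0.07 1.93 0.16]
```

Run:
```python
from h import *
for i in range(3):
    c,im=shot("wrist","d%d.png"%i,(240,135,395,290),3.8); o=ctrl.get_obs();print(c["t"].round(4),o["eef_pos"].round(4),o["dq"].round(3),RQ(o["eef_rot"]).as_rotvec().round(4))
```

```text
[0.7441 0.2274 0.3412] [0.6757 0.1666 0.214 ] [ 0.035 -0.07  -0.004  0.004  0.004  0.001] [-1.4505  1.6219 -1.0245]
[0.7434 0.229  0.3444] [0.6758 0.1676 0.216 ] [ 0.022 -0.048 -0.002 -0.001  0.001 -0.   ] [-1.4493  1.6187 -1.0252]
[0.743  0.2301 0.3466] [0.6759 0.1682 0.2173] [ 0.011 -0.028  0.    -0.002 -0.003 -0.002] [-1.4484  1.6164 -1.0257]
```

View pics/d2.png

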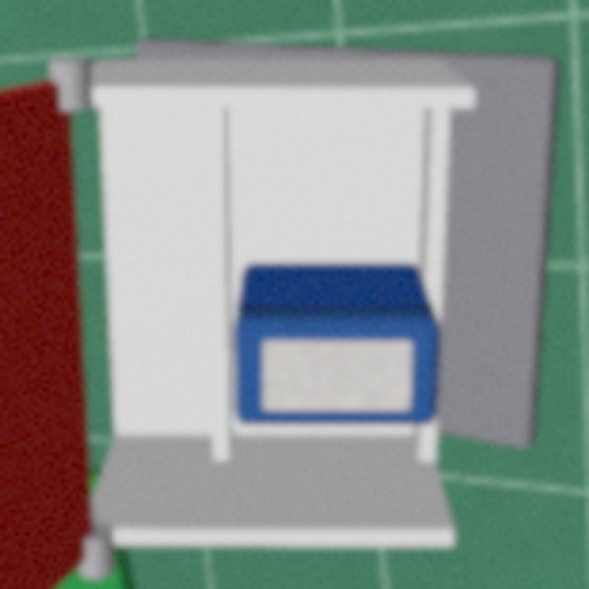

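```bash
sed -i 's/    return c,im$/    np.save("pics\/"+fn+".npy",np.r_[c["R"],c["t"][None]]) if fn else 0\n    return c,im/' h.py
python3 - <<'E'
s=open("fitw.py").read()
s=s.replace('c=cam("wrist");','c=cam("wrist");Rt=R.from_rotvec([-1.4493,1.6187,-1.0252]).as_matrix();Mi=ctrl.camera_info("wrist")["tool_from_camera"];c["R"]=Rt@Mi[:3,:3];c["t"]=Rt@Mi[:3,3]+np.array([.6758,.1676,.216]);print(c["t"]);')
for a,b in(("466,68","475,86"),("466,90","475,107"),("449,525","454,528"),("449,545","454,547"),("415,457","418,461"),("433,457","436,461"),("203,457","213,461"),("220,457","229,461"),("428,305","436,315"),("428,413","436,421"),("225,307","240,318"),("225,413","240,421")): s=s.replace(a,b)
open("fitw.py","w").write(s)
E
python3 fitw.py
python3 - <<'E'
from h import *
T=caseT(*CP[:3])
plan(C2W(T,[-.002,CP[4],.10])[0],toolR(T));plan(C2W(T,[-.002,CP[4],.028])[0],toolR(T))
E
```

```text
[0.74305038 0.23012449 0.34653511]
[0.59986842 0.14517427 3.03822616 1.96319369 0.01297266]
[[-0.1, 0.5], [-0.4, 0.3], [0.1, 0.2], [-0.1, -0.6], [0.4, -0.2], [-0.2, -0.2], [0.3, -0.3], [0.2, -0.3], [1.8, -0.2], [0.7, 0.8], [-1.6, -1.1], [-1.2, 0.7], [-0.5, -0.3], [-0.2, -0.2], [-0.6, 0.4], [-0.7, 0.4], [0.0, -0.1], [-0.2, -0.1]]
t 2.75 at [0.6759 0.1682 0.2173] d [-0.0335 -0.0405 -0.0935] rv [-0.36  0.17  0.11] rows>=1.7 per ceil [-0.0167 -0.0202 -0.0468] [-0.18  0.08  0.06] F [-0.3  0.1  1. ] open 0.996 q [0.04 0.78 0.86 0.07 1.93 0.16]
t 2.75 at [0.6759 0.1682 0.2173] d [-0.0638 -0.0373 -0.1588] rv [-0.36  0.17  0.11] rows>=2.8 per ceil [-0.0213 -0.0124 -0.0529] [-0.12  0.06  0.04] F [-0.3  0.1  1. ] open 0.996 q [0.04 0.78 0.86 0.07 1.93 0.16]
```

```bash
python3 -m pendant '[-0.0165,-0.02,-0.047,-0.2,0.1,0.1,0.068, -0.017,-0.02,-0.047,-0.2,0.1,0,0.068, 0,0,0,0,0,0,0.068, 0,0,0,0,0,0,0.068,0,0,0,0,0,0,0.068]'
python3 - <<'E'
from h import *
T=caseT(*CP[:3])
plan(C2W(T,[-.002,CP[4],.10])[0],toolR(T));plan(C2W(T,[-.002,CP[4],.028])[0],toolR(T))
E
```

```text
time_s: 3.38
eef_pos: [0.6446, 0.1281, 0.1249]
eef_rot: [0.36, -0.564, 0.626, -0.4]
wrist_force: [-0.2, 0.7, 0.1]
opening: 0.796
t 3.38 at [0.6446 0.1281 0.1249] d [-0.0023 -0.0004 -0.0012] rv [0.06 0.19 0.02] rows>=0.0 per ceil [-0.0023 -0.0004 -0.0012] [0.06 0.19 0.02] F [-0.2  0.7  0.1] open 0.796 q [-0.    0.76  1.07  0.04  1.74  0.1 ]
t 3.38 at [0.6446 0.1281 0.1249] d [-0.0325  0.0027 -0.0664] rv [0.06 0.19 0.02] rows>=1.2 per ceil [-0.0163  0.0014 -0.0332] [0.03 0.1  0.01] F [-0.2  0.7  0.1] open 0.796 q [-0.    0.76  1.07  0.04  1.74  0.1 ]
```

Descend over the box, then close.

```bash
python3 -m pendant '[-0.0165,0.0015,-0.033,0,0.1,0,0.068, -0.016,0.001,-0.033,0,0,0,0.068, 0,0,0,0,0,0,0.068, 0,0,0,0,0,0,0.068]'
python3 - <<'E'
from h import *
T=caseT(*CP[:3])
plan(C2W(T,[-.002,CP[4],.028])[0],toolR(T))
shot("wrist","e.png")
E
```

```text
time_s: 3.88
eef_pos: [0.612, 0.1297, 0.0577]
eef_rot: [0.359, -0.565, 0.627, -0.399]
wrist_force: [0.4, -0.7, 0.1]
opening: 0.798
t 3.88 at [0.612  0.1297 0.0577] d [0.0001 0.0011 0.0009] rv [ 0.07 -0.05  0.08] rows>=0.0 per ceil [0.0001 0.0011 0.0009] [ 0.07 -0.05  0.08] F [ 0.4 -0.7  0.1] open 0.798 q [-0.    0.77  1.2   0.04  1.6   0.09]
```

View pics/e.png

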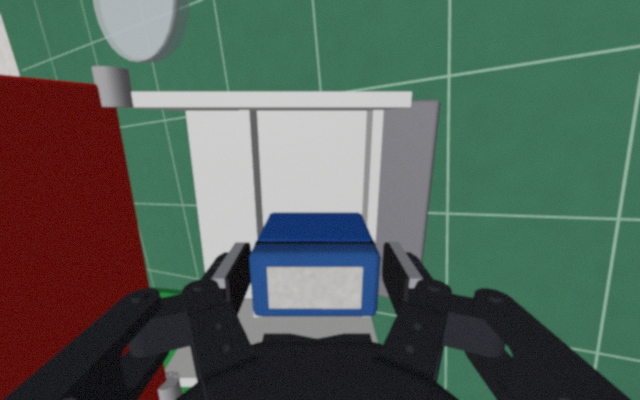

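```bash
python3 -m pendant '[0,0,0,0,0,0,0.045, 0,0,0,0,0,0,0.045, 0,0,0,0,0,0,0.045,0,0,0.001,0,0,0,0.045]'
python3 - <<'E'
from h import *
T=caseT(*CP[:3])
plan(C2W(T,[-.002,.043,.029])[0],toolR(T))
E
```

```text
time_s: 4.42
eef_pos: [0.6113, 0.1296, 0.0584]
eef_rot: [0.359, -0.565, 0.627, -0.399]
wrist_force: [0.5, 0.5, 1.9]
opening: 0.647
t 4.42 at [0.6113 0.1296 0.0584] d [-0.0019 -0.0286  0.0011] rv [ 0.06 -0.1   0.1 ] rows>=0.5 per ceil [-0.0019 -0.0286  0.0011] [ 0.06 -0.1   0.1 ] F [0.5 0.5 1.9] open 0.647 q [-0.    0.77  1.2   0.04  1.6   0.09]
```

```bash
python3 -m pendant '[-0.001,-0.010,0.001,0,0,0,0.045, -0.001,-0.010,0,0,0,0,0.045, -0.001,-0.007,0,0,0,0,0.045, 0,0,0,0,0,0,0.045, 0,0,0,0,0,0,0.045]'
python3 -m pendant '[0,-0.0015,0,0,0,0,0.045, 0,0,0,0,0,0,0.045]'
python3 -m pendant '[0,-0.0015,0,0,0,0,0.045, 0,0,0,0,0,0,0.045]'
python3 -m pendant '[0,-0.001,0,0,0,0,0.045, 0,0,0,0,0,0,0.045]'
```

```text
time_s: 5.05
eef_pos: [0.6082, 0.1012, 0.0584]
eef_rot: [0.358, -0.565, 0.627, -0.4]
wrist_force: [4.3, 1.0, 5.1]
opening: 0.647
time_s: 5.3
eef_pos: [0.6082, 0.1011, 0.0584]
eef_rot: [0.359, -0.564, 0.627, -0.399]
wrist_force: [4.0, 4.9, 5.6]
opening: 0.648
time_s: 5.55
eef_pos: [0.6082, 0.1011, 0.0584]
eef_rot: [0.36, -0.564, 0.628, -0.398]
wrist_force: [5.4, 10.7, 5.6]
opening: 0.64
time_s: 5.8
eef_pos: [0.6082, 0.1011, 0.0584]
eef_rot: [0.36, -0.564, 0.628, -0.398]
wrist_force: [5.6, 12.4, 5.9]
opening: 0.64
```

```bash
python3 -m pendant '[0,0.003,0,0,0,0,0.045, 0,0,0,0,0,0,0.068, 0,0,0,0,0,0,0.068, 0.021,-0.002,0.045,0,0,0,0.068, 0.021,-0.002,0.045,0,0,0,0.068,0.021,-0.002,0.045,0,0,0,0.068,0,0,0.03,0,0,0,0.068,0,0,0,0,0,0,0.068,0,0,0,0,0,0,0.068]'
python3 - <<'E'
from h import *
c,im=shot("wrist","f.png")
E
```

```text
time_s: 6.92
eef_pos: [0.6691, 0.0951, 0.2206]
eef_rot: [0.357, -0.566, 0.628, -0.398]
wrist_force: [-0.1, 0.6, -0.4]
opening: 0.803
```

View pics/f.png

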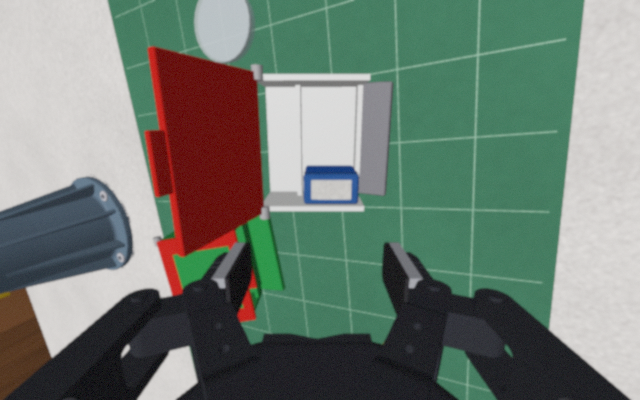

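Run:
```python
from h import *
T=caseT(*CP[:3])
plan([.46,-.31,.21],toolR(T,0));
o=ctrl.get_obs();Rm=toolR(T,0);print(Rm.round(2))
```

```text
t 6.97 at [0.6688 0.0952 0.2201] d [-0.2088 -0.4052 -0.0101] rv [ -2.53 -25.34   0.13] rows>=7.3 per ceil [-0.0261 -0.0507 -0.0013] [-0.32 -3.17  0.02] F [-0.3 -0.1 -0.9] open 0.794 q [-0.05  0.74  0.92  0.03  1.93  0.06]
[[-0.1  -0.    0.99]
 [-0.99  0.   -0.1 ]
 [-0.   -1.   -0.  ]]
```

```bash
python3 -m pendant '[0,-0.05,0.01,-0.2,-2.2,0,0.068, -0.025,-0.05,0,-0.3,-3.3,0,0.062, -0.03,-0.051,0,-0.3,-3.3,0,0.06, -0.03,-0.051,0,-0.3,-3.3,0,0.06, -0.03,-0.051,0,-0.4,-3.3,0,0.06, -0.03,-0.051,0,-0.4,-3.3,0,0.06, -0.03,-0.051,0,-0.3,-3.3,0,0.06, -0.03,-0.051,-0.02,-0.3,-3.3,0,0.06,0,0,0,0,0,0,0.06,0,0,0,0,0,0,0.06]'
python3 - <<'E'
from h import *
T=caseT(*CP[:3])
plan([.46,-.31,.21],toolR(T,0));
c,im=shot("wrist","g.png")
for d in ctrl.silhouettes("jar","wrist")[:3]+ctrl.silhouettes("canister","wrist")[:3]:
    m=d["mask"];ys,xs=np.nonzero(m);print(round(d["score"],2),np.round(d["bbox"],0),m.sum(),xs.mean().round(1),ys.mean().round(1),onz(c,(xs.mean(),ys.mean()),.045).round(3))
E
```

```text
time_s: 8.22
eef_pos: [0.4642, -0.31, 0.2112]
eef_rot: [0.474, -0.472, 0.526, -0.525]
wrist_force: [0.5, 1.0, 0.4]
opening: 0.701
t 8.22 at [ 0.4642 -0.31    0.2112] d [-0.0042 -0.     -0.0012] rv [-0.17  0.07  0.17] rows>=0.1 per ceil [-0.0042 -0.     -0.0012] [-0.17  0.07  0.17] F [0.5 1.  0.4] open 0.701 q [-0.8   0.16  1.67  0.    1.31 -0.7 ]
0.89 [296. 190. 333. 236.] 1467 315.4 211.4 [ 0.46  -0.341  0.045]
0.73 [316. 244. 354. 296.] 1537 333.2 272.2 [ 0.473 -0.42   0.045]
0.86 [300.  61. 341. 112.] 1346 319.6 84.3 [ 0.478 -0.208  0.045]
```

View pics/g.png

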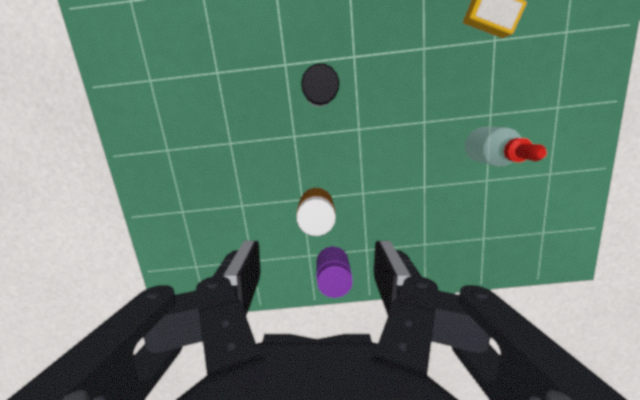

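```bash
cat > circ.py <<'E'
from h import *
import sys
def capfit(fn,roi,kind,rad,z=.057):
    im=cv2.imread("pics/"+fn).astype(int);M=np.load("pics/"+fn+".npy");i=ctrl.camera_info("wrist")
    c=dict(K=(i["fx"],i["fy"],i["cx"],i["cy"]),R=M[:3],t=M[3])
    x0,y0,x1,y1=roi;s=im[y0:y1,x0:x1]
    m=(s.min(2)>120) if kind=="white" else (s.max(2)<75)
    n,l,st,ce=cv2.connectedComponentsWithStats(m.astype(np.uint8));k=1+st[1:,4].argmax();ys,xs=np.nonzero(l==k)
    u=np.array([xs.mean()+x0,ys.mean()+y0]);P=onz(c,u,z)
    rr=np.sqrt(st[k,4]/np.pi);dist=(P-c["t"])@c["R"][:,2]
    print(u.round(1),st[k],"P",P.round(4),"diam mm",(2000*rr*dist/c["K"][0]).round(1));return P
if __name__=="__main__":
    capfit("g.png",(285,180,345,245),"white",.021);capfit("g.png",(290,50,350,115),"black",.019)
E
python3 circ.py
```

```text
[315.6 216.4] [  11   17   40   40 1232] P [ 0.4599 -0.343   0.057 ] diam mm 43.2
[319.8  83.8] [  11   14   38   41 1228] P [ 0.4783 -0.2091  0.057 ] diam mm 38.1
```

```bash
python3 -m pendant '[-0.004,-0.033,-0.04,-0.2,0.1,0.2,0.06, 0,0,-0.06,0,0,0,0.06, 0,0,-0.058,0,0,0,0.06, 0,0,-0.03,0,0,0,0.06, 0,0,0,0,0,0,0.06, 0,0,0,0,0,0,0.06, 0,0,0,0,0,0,0.06]'
python3 - <<'E'
from h import *
T=caseT(*CP[:3])
plan([.46,-.343,.023],toolR(T,0));
c,im=shot("wrist","h.png")
E
```

```text
time_s: 9.25
eef_pos: [0.4624, -0.3445, 0.0266]
eef_rot: [-0.474, 0.475, -0.522, 0.527]
wrist_force: [0.6, -0.5, 0.2]
opening: 0.703
t 9.25 at [ 0.4624 -0.3445  0.0266] d [-0.0024  0.0015 -0.0036] rv [ 0.32  0.21 -0.15] rows>=0.1 per ceil [-0.0024  0.0015 -0.0036] [ 0.32  0.21 -0.15] F [ 0.6 -0.5  0.2] open 0.703 q [-0.85  0.44  1.73 -0.    0.96 -0.74]
```

View pics/h.png

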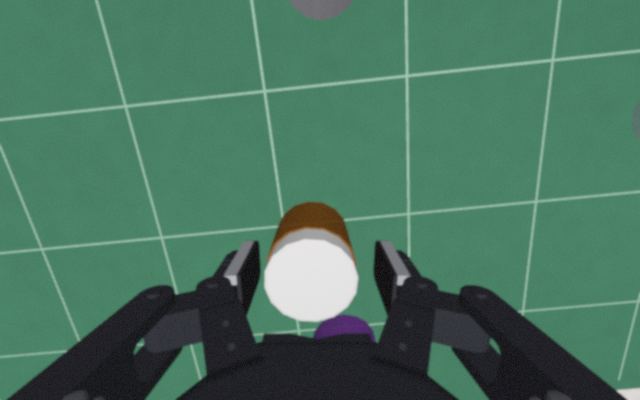

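```bash
python3 -m pendant '[-0.0025,0.0015,-0.0035,0.3,0.2,-0.1,0.06, 0,0,0,0,0,0,0.06,0,0,0,0,0,0,0.035, 0,0,0,0,0,0,0.035,0,0,0,0,0,0,0.035,0,0,0,0,0,0,0.035]'
python3 - <<'E'
from h import *
from circ import capfit
T=caseT(*CP[:3])
plan([.46,-.343,.023],toolR(T,0));
capfit("h.png",(255,215,370,325),"white",.021)
c,im=shot("wrist","i.png")
P=capfit("i.png",(255,215,370,325),"white",.021)
o=ctrl.get_obs();print("jar in tool",(RQ(o["eef_rot"]).as_matrix().T@(P-o["eef_pos"])).round(4))
E
```

```text
time_s: 10.05
eef_pos: [0.4587, -0.3425, 0.0215]
eef_rot: [0.473, -0.474, 0.526, -0.524]
wrist_force: [-0.7, 0.1, 6.0]
opening: 0.492
t 10.05 at [ 0.4587 -0.3425  0.0215] d [ 0.0013 -0.0005  0.0015] rv [-0.1  -0.09 -0.  ] rows>=0.0 per ceil [ 0.0013 -0.0005  0.0015] [-0.1  -0.09 -0.  ] F [-0.7  0.1  6. ] open 0.492 q [-0.85  0.45  1.74 -0.    0.96 -0.75]
[310.7 276.1] [   9   14   95   96 6953] P [ 0.4601 -0.3413  0.057 ] diam mm 41.5
[316.5 283.6] [  13   22   98   88 7060] P [ 0.459  -0.3404  0.057 ] diam mm 40.3
jar in tool [-0.0022 -0.0355  0.    ]
```

View pics/i.png

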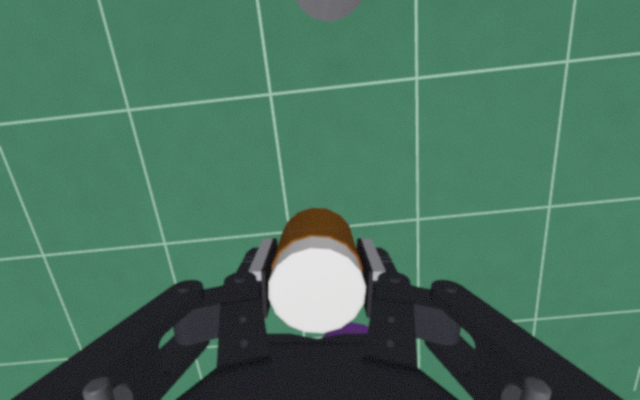

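```bash
python3 -m pendant '[0,0,0.03,0,0,0,0.035, 0,0,0.05,0,0,0,0.035, 0,0,0.05,0,0,0,0.035,0,0,0.05,0,0,0,0.035]'
python3 - <<'E'
from h import *
from circ import capfit
T=caseT(*CP[:3])
c,im=shot("wrist","j.png")
plan(C2W(T,[-.006,-.033,.14])[0],toolR(T));
E
```

```text
time_s: 10.6
eef_pos: [0.4578, -0.3415, 0.2016]
eef_rot: [0.474, -0.474, 0.527, -0.523]
wrist_force: [0.7, -1.2, -2.3]
opening: 0.492
t 10.65 at [ 0.4606 -0.3443  0.2096] d [ 0.2069  0.5156 -0.0512] rv [ 2.84 25.1  -0.08] rows>=8.9 per ceil [ 0.023   0.0573 -0.0057] [ 0.32  2.79 -0.01] F [ 2.7 -2.9  3.7] open 0.495 q [-0.85  0.2   1.63 -0.    1.3  -0.75]
```

View pics/j.png

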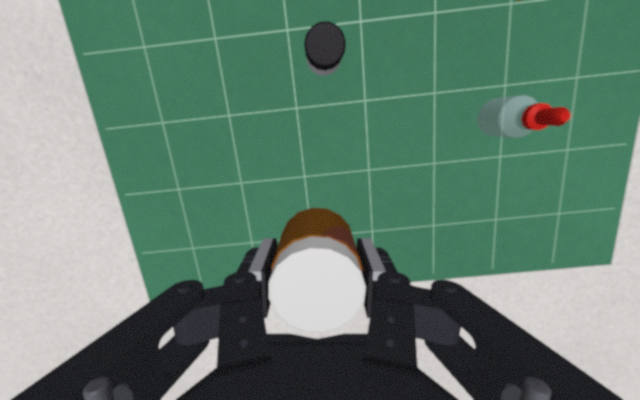

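```bash
python3 -m pendant '[0.02,0.02,0.03,0.2,2,0,0.035, 0.024,0.052,0.02,0.3,3,0,0.035, 0.024,0.056,0,0.3,3,0,0.035, 0.024,0.056,0,0.3,3,0,0.035, 0.024,0.056,0,0.3,3,0,0.035, 0.024,0.056,0,0.3,3,0,0.035, 0.024,0.056,0,0.3,3,0,0.035, 0.023,0.056,0,0.3,3,0,0.035, 0.02,0.056,0,0.3,2,0,0.035, 0,0.052,-0.03,0,0,0,0.035,0,0,0,0,0,0,0.035,0,0,0,0,0,0,0.035]'
python3 - <<'E'
from h import *
from circ import capfit
T=caseT(*CP[:3])
plan(C2W(T,[-.006,-.033,.14])[0],toolR(T));
c,im=shot("wrist","k.png")
E
```

```text
time_s: 12.15
eef_pos: [0.665, 0.1737, 0.2197]
eef_rot: [0.358, -0.566, 0.628, -0.397]
wrist_force: [0.5, -0.2, -0.9]
opening: 0.49
t 12.15 at [0.665  0.1737 0.2197] d [ 0.0025 -0.0024 -0.0613] rv [-0.12 -0.37  0.01] rows>=1.0 per ceil [ 0.0025 -0.0024 -0.0613] [-0.12 -0.37  0.01] F [ 0.5 -0.2 -0.9] open 0.49 q [0.05 0.76 0.89 0.07 1.93 0.17]
```

View pics/k.png

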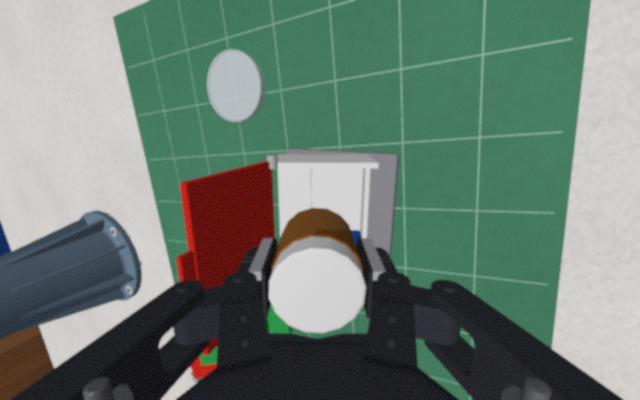

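Run:
```python
from h import *
M=ctrl.camera_info("wrist")["tool_from_camera"];i=ctrl.camera_info("wrist")
im=cv2.imread("pics/k.png").astype(int);s=im[225:345,262:372];m=(s.min(2)>165)
n,l,st,ce=cv2.connectedComponentsWithStats(m.astype(np.uint8));k=1+st[1:,4].argmax();print(st[k],ce[k])
ys,xs=np.nonzero(l==k);u,v=(xs.min()+xs.max())/2+262,(ys.min()+ys.max())/2+225;print(u,v)
u,v=316.8,284.5
for u,v in((u,v),):
    d=M[:3,:3]@np.array([(u-i["cx"])/i["fx"],(v-i["cy"])/i["fy"],1]);t=M[:3,3]
    print((t+d*(-.0355-t[1])/d[1]).round(4))
```

```text
[   7   22   96   86 6449] [54.21956893 64.51837494]
316.5 289.5
[-0.0018 -0.0355 -0.0002]
```

```bash
python3 -m pendant '[0.0025,-0.0025,-0.03,-0.1,-0.3,0,0.035, 0,0,-0.031,0,0,0,0.035, -0.016,0.0015,-0.034,0,0,0,0.035, -0.016,0.0015,-0.034,0,0,0,0.035, 0,0,0,0,0,0,0.035, 0,0,0,0,0,0,0.035, 0,0,0,0,0,0,0.035]'
python3 - <<'E'
from h import *
T=caseT(*CP[:3])
plan(C2W(T,[-.006,-.033,.028])[0],toolR(T));
c,im=shot("wrist","l.png")
E
```

```text
time_s: 13.08
eef_pos: [0.6381, 0.1739, 0.0945]
eef_rot: [0.362, -0.563, 0.626, -0.4]
wrist_force: [0.7, -0.3, -1.8]
opening: 0.491
t 13.07 at [0.6381 0.1739 0.0945] d [-0.0177  0.0023 -0.0377] rv [-0.07  0.31  0.08] rows>=0.7 per ceil [-0.0177  0.0023 -0.0377] [-0.07  0.31  0.08] F [ 0.7 -0.3 -1.8] open 0.491 q [0.05 0.8  1.08 0.07 1.69 0.15]
```

View pics/l.png

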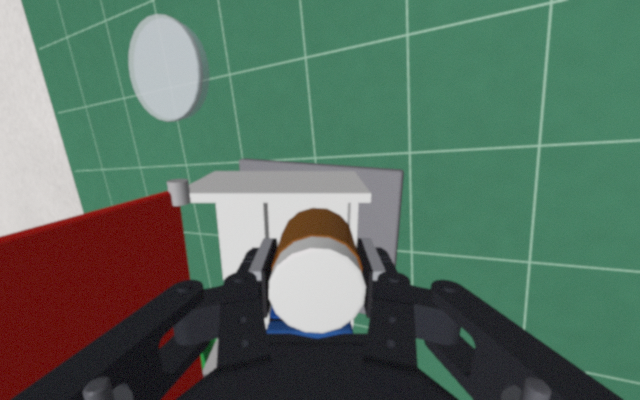

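```bash
python3 -m pendant '[-0.008,0.001,-0.017,-0.1,0.3,0.1,0.035, -0.008,0.001,-0.017,0,0,0,0.035, 0,0,0,0,0,0,0.035, 0,0,0,0,0,0,0.035,0,0,0,0,0,0,0.035]'
python3 - <<'E'
from h import *
T=caseT(*CP[:3])
plan(C2W(T,[-.006,-.033,.028])[0],toolR(T));
E
python3 -m pendant '[-0.001,0,-0.002,0,0,0,0.035, 0,0,0,0,0,0,0.035]'
python3 -m pendant '[-0.001,0,-0.002,0,0,0,0.035, 0,0,0,0,0,0,0.035]'
```

```text
time_s: 13.75
eef_pos: [0.6195, 0.1765, 0.0574]
eef_rot: [0.358, -0.566, 0.627, -0.398]
wrist_force: [0.7, -0.2, -2.0]
opening: 0.494
t 13.75 at [0.6195 0.1765 0.0574] d [ 0.0009 -0.0003 -0.0005] rv [ 0.05 -0.31 -0.08] rows>=0.0 per ceil [ 0.0009 -0.0003 -0.0005] [ 0.05 -0.31 -0.08] F [ 0.7 -0.2 -2. ] open 0.494 q [0.06 0.81 1.14 0.07 1.63 0.15]
time_s: 14.0
eef_pos: [0.6186, 0.1764, 0.0556]
eef_rot: [0.358, -0.566, 0.627, -0.398]
wrist_force: [0.5, -0.6, -0.8]
opening: 0.494
time_s: 14.25
eef_pos: [0.6186, 0.1764, 0.0552]
eef_rot: [0.359, -0.566, 0.627, -0.398]
wrist_force: [1.1, -1.6, 5.0]
opening: 0.492
```

```bash
python3 -m pendant '[0,0.0015,0,0,0,0,0.035, 0,0,0,0,0,0,0.035]'
python3 -m pendant '[0,0.0015,0,0,0,0,0.035, 0,0,0,0,0,0,0.035]'
python3 -m pendant '[0,0.0015,0,0,0,0,0.035, 0,0,0,0,0,0,0.035]'
```

```text
time_s: 14.5
eef_pos: [0.6188, 0.177, 0.0551]
eef_rot: [0.359, -0.566, 0.626, -0.399]
wrist_force: [1.2, -3.4, 5.5]
opening: 0.491
time_s: 14.75
eef_pos: [0.6191, 0.1783, 0.0551]
eef_rot: [0.359, -0.566, 0.626, -0.399]
wrist_force: [2.0, -4.8, 4.7]
opening: 0.492
time_s: 15.0
eef_pos: [0.6194, 0.1798, 0.0551]
eef_rot: [0.359, -0.566, 0.626, -0.399]
wrist_force: [2.8, -4.0, 5.8]
opening: 0.492
```

```bash
python3 -m pendant '[0,0.0015,0,0,0,0,0.035, 0,0,0,0,0,0,0.035]'
python3 -m pendant '[0,0.001,0,0,0,0,0.035, 0,0,0,0,0,0,0.035]'
python3 - <<'E'
from h import *
T=caseT(*CP[:3]);Ti=np.linalg.inv(T);o=ctrl.get_obs();print("tcp in case",(Ti@np.r_[o["eef_pos"],1]).round(4),o["wrist_force"])
c,im=shot("wrist","m.png")
E
```

```text
time_s: 15.25
eef_pos: [0.6195, 0.1812, 0.0551]
eef_rot: [0.359, -0.566, 0.626, -0.399]
wrist_force: [3.0, -4.5, 4.9]
opening: 0.487
time_s: 15.5
eef_pos: [0.6195, 0.1822, 0.0551]
eef_rot: [0.359, -0.566, 0.626, -0.399]
wrist_force: [3.8, -4.5, 5.1]
opening: 0.492
tcp in case [-0.0054 -0.0388  0.0257  1.    ] [ 3.78642248 -4.48403647  5.14647256]
```

View pics/m.png

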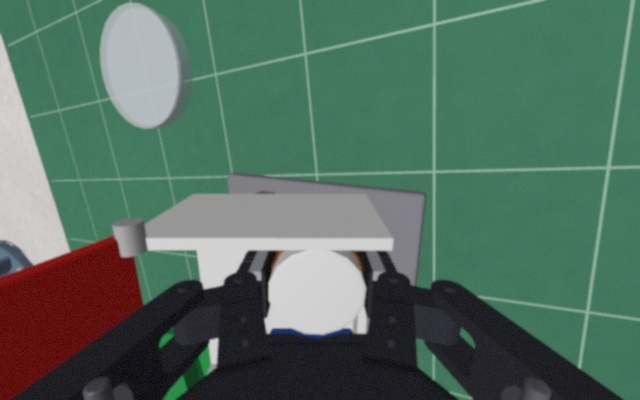

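Run:
```python
import cv2,numpy as np
for f in("k","m"):
    im=cv2.imread(f"pics/{f}.png");b=cv2.resize(im[220:345,250:385],None,fx=4,fy=4,interpolation=cv2.INTER_CUBIC);
    cv2.imwrite(f"pics/{f}2.png",b)
    print(f,[tuple(im[r,316]) for r in range(225,345,3)])
a=np.hstack([cv2.resize(cv2.imread(f"pics/{f}2.png"),(395,366)) for f in("k","m")]);cv2.imwrite("pics/km.png",a)
```

```text
k [(np.uint8(25), np.uint8(58), np.uint8(94)), (np.uint8(29), np.uint8(60), np.uint8(96)), (np.uint8(19), np.uint8(54), np.uint8(86)), (np.uint8(27), np.uint8(61), np.uint8(97)), (np.uint8(129), np.uint8(136), np.uint8(146)), (np.uint8(152), np.uint8(152), np.uint8(153)), (np.uint8(152), np.uint8(153), np.uint8(151)), (np.uint8(152), np.uint8(153), np.uint8(153)), (np.uint8(207), np.uint8(208), np.uint8(210)), (np.uint8(213), np.uint8(213), np.uint8(213)), (np.uint8(212), np.uint8(213), np.uint8(213)), (np.uint8(213), np.uint8(213), np.uint8(213)), (np.uint8(213), np.uint8(212), np.uint8(213)), (np.uint8(213), np.uint8(214), np.uint8(213)), (np.uint8(212), np.uint8(212), np.uint8(212)), (np.uint8(212), np.uint8(213), np.uint8(212)), (np.uint8(212), np.uint8(213), np.uint8(212)), (np.uint8(211), np.uint8(211), np.uint8(211)), (np.uint8(211), np.uint8(211), np.uint8(212)), (np.uint8(210), np.uint8(211), np.uint8(211)), (np.uint8(211), np.uint8(210), np.uint8(211)), (np.uint8(211), np.uint8(212), np.uint8(211)), (np.uint8(211), np.uint8(212), np.uint8(211)), (np.uint8(211), np.uint8(212
[... 1937 characters left out ...]
)), (np.uint8(207), np.uint8(208), np.uint8(208)), (np.uint8(208), np.uint8(208), np.uint8(209)), (np.uint8(208), np.uint8(209), np.uint8(208)), (np.uint8(207), np.uint8(209), np.uint8(208)), (np.uint8(208), np.uint8(207), np.uint8(207)), (np.uint8(207), np.uint8(208), np.uint8(209)), (np.uint8(207), np.uint8(208), np.uint8(207)), (np.uint8(207), np.uint8(208), np.uint8(207)), (np.uint8(206), np.uint8(207), np.uint8(206)), (np.uint8(207), np.uint8(207), np.uint8(208)), (np.uint8(205), np.uint8(206), np.uint8(205)), (np.uint8(184), np.uint8(180), np.uint8(179)), (np.uint8(113), np.uint8(57), np.uint8(30)), (np.uint8(52), np.uint8(37), np.uint8(29)), (np.uint8(27), np.uint8(26), np.uint8(25))]
```

View pics/km.png

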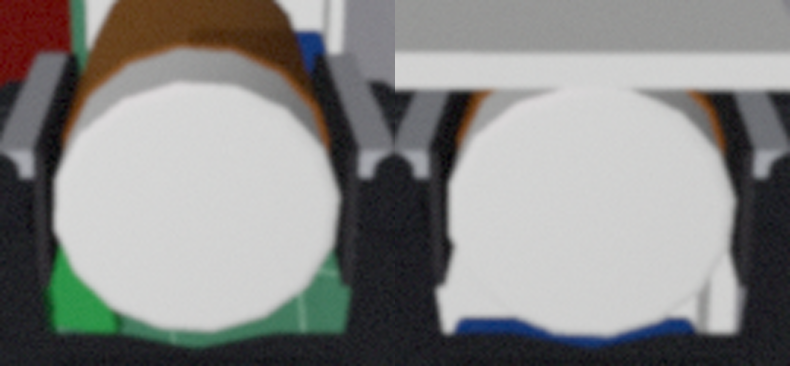

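```bash
python3 -m pendant '[0.0015,0,0.003,0,0,0,0.035, 0,0,0,0,0,0,0.035]'
python3 -m pendant '[0,0.001,0,0,0,0,0.035, 0,0,0,0,0,0,0.035]'
python3 -m pendant '[0,0.001,0,0,0,0,0.035, 0,0,0,0,0,0,0.035]'
python3 - <<'E'
from h import *
c,im=shot("scene","n.png",(350,150,450,270),6)
E
```

```text
time_s: 15.8
eef_pos: [0.6192, 0.1834, 0.0565]
eef_rot: [0.358, -0.566, 0.627, -0.398]
wrist_force: [0.6, -2.3, -0.9]
opening: 0.492
time_s: 16.05
eef_pos: [0.6191, 0.1835, 0.0566]
eef_rot: [0.358, -0.567, 0.627, -0.398]
wrist_force: [0.0, -6.2, 0.1]
opening: 0.495
time_s: 16.3
eef_pos: [0.6191, 0.1835, 0.0566]
eef_rot: [0.357, -0.567, 0.626, -0.398]
wrist_force: [-0.8, -8.3, -0.7]
opening: 0.491
```

View pics/n.png

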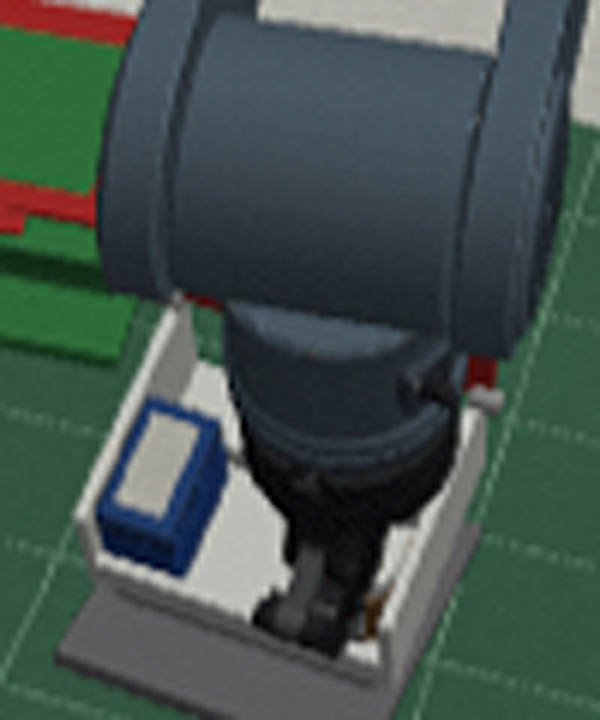

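```bash
python3 -m pendant '[-0.001,-0.001,-0.002,0,0,0,0.035, 0,-0.0005,0,0,0,0,0.035, 0,0,0,0,0,0,0.05, 0,0,0,0,0,0,0.06,0,0,0,0,0,0,0.06]'
python3 - <<'E'
from h import *
T=caseT(*CP[:3]);Ti=np.linalg.inv(T);o=ctrl.get_obs();print("tcp in case",(Ti@np.r_[o["eef_pos"],1]).round(4),o["wrist_force"])
E
python3 -m pendant '[0.021,-0.002,0.045,0,0,0,0.06, 0.021,-0.002,0.045,0,0,0,0.06,0.021,-0.002,0.045,0,0,0,0.06,0,0,0.03,0,0,0,0.055,0,0,0,0,0,0,0.055,0,0,0,0,0,0,0.055]'
python3 - <<'E'
from h import *
c,im=shot("wrist","o.png")
E
```

```text
time_s: 16.98
eef_pos: [0.6181, 0.1844, 0.0546]
eef_rot: [0.358, -0.566, 0.627, -0.397]
wrist_force: [0.4, 1.0, -0.8]
opening: 0.701
tcp in case [-0.004  -0.0409  0.0246  1.    ] [ 0.42392758  0.96756758 -0.77397558]
time_s: 17.73
eef_pos: [0.6808, 0.1781, 0.2185]
eef_rot: [0.358, -0.567, 0.627, -0.397]
wrist_force: [-0.0, 0.2, -1.0]
opening: 0.646
```

View pics/o.png

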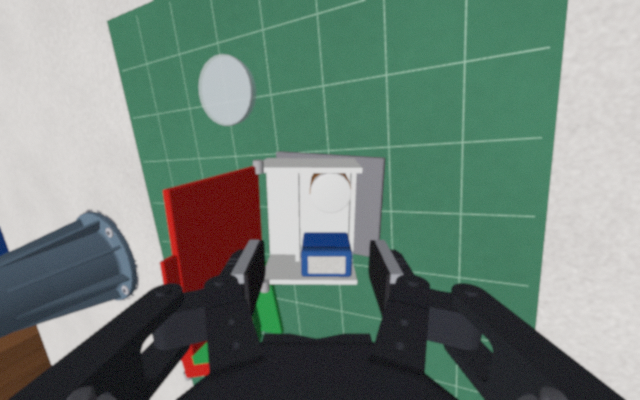

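Run:
```python
from h import *
im=cv2.imread("pics/o.png");cv2.imwrite("pics/o2.png",cv2.resize(im[145:295,245:395],None,fx=4,fy=4,interpolation=cv2.INTER_CUBIC))
M=np.load("pics/o.png.npy");i=ctrl.camera_info("wrist");c=dict(K=(i["fx"],i["fy"],i["cx"],i["cy"]),R=M[:3],t=M[3])
T=caseT(*CP[:3])
P=[[-.035,-.059,.066],[-.035,.059,.066],[-.008,-.037,.062],[-.008,-.016,.062],[-.002,.027,.062],[-.002,.059,.062],[-.03,.059,.024]]
print(((proj(c,C2W(T,P))-[245,145])*4).round(0))
```

```text
[[468. 112.]
 [448. 540.]
 [355. 195.]
 [353. 274.]
 [328. 426.]
 [327. 532.]
 [414. 466.]]
```

View pics/o2.png

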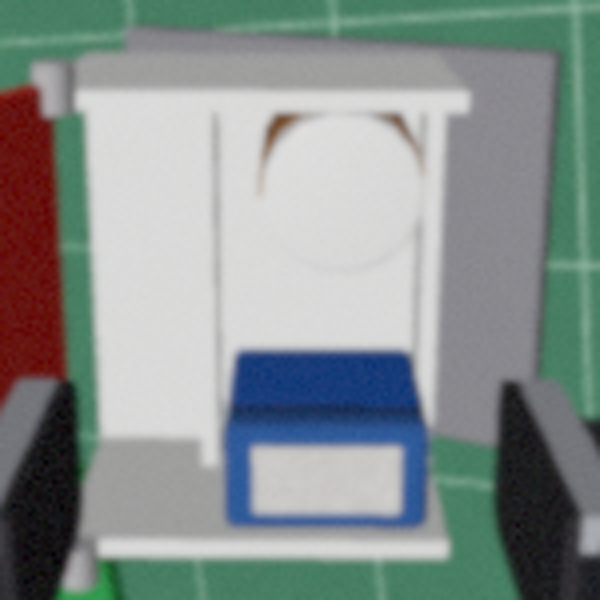

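Run:
```python
from h import *
T=caseT(*CP[:3])
plan(C2W(T,[-.002,.003,.10])[0],toolR(T));plan(C2W(T,[-.002,.003,.035])[0],toolR(T))
```

```text
t 17.77 at [0.6804 0.1781 0.2178] d [-0.037  -0.0405 -0.094 ] rv [ 0.05 -0.45 -0.08] rows>=1.7 per ceil [-0.0185 -0.0202 -0.047 ] [ 0.02 -0.23 -0.04] F [ 0.3 -0.5 -0.5] open 0.647 q [0.06 0.8  0.82 0.07 1.96 0.17]
t 17.77 at [0.6804 0.1781 0.2178] d [-0.0643 -0.0376 -0.1529] rv [ 0.05 -0.45 -0.08] rows>=2.7 per ceil [-0.0214 -0.0125 -0.051 ] [ 0.02 -0.15 -0.03] F [ 0.3 -0.5 -0.5] open 0.647 q [0.06 0.8  0.82 0.07 1.96 0.17]
```

```bash
python3 -m pendant '[-0.018,-0.02,-0.047,0,-0.4,0,0, -0.019,-0.0205,-0.047,0,0,0,0, 0,0,0,0,0,0,0, 0,0,0,0,0,0,0]'
python3 -m pendant '[-0.0135,0.0015,-0.029,0,0,0,0, -0.0135,0.0015,-0.03,0,0,0,0, 0,0,0,0,0,0,0, 0,0,0,0,0,0,0]'
python3 - <<'E'
from h import *
T=caseT(*CP[:3]);plan(C2W(T,[-.002,.003,.035])[0],toolR(T));plan(C2W(T,[-.002,.013,.035])[0],toolR(T))
E
```

```text
time_s: 18.27
eef_pos: [0.6448, 0.1378, 0.1262]
eef_rot: [0.361, -0.565, 0.626, -0.4]
wrist_force: [-0.7, 0.4, 1.6]
opening: -0.002
time_s: 18.77
eef_pos: [0.6197, 0.1409, 0.0693]
eef_rot: [0.362, -0.564, 0.625, -0.401]
wrist_force: [0.2, -0.8, -0.0]
opening: -0.003
t 18.77 at [0.6197 0.1409 0.0693] d [-0.0036 -0.0004 -0.0044] rv [ 0.03  0.37 -0.1 ] rows>=0.1 per ceil [-0.0036 -0.0004 -0.0044] [ 0.03  0.37 -0.1 ] F [ 0.2 -0.8 -0. ] open -0.003 q [0.01 0.77 1.17 0.05 1.62 0.11]
t 18.77 at [0.6197 0.1409 0.0693] d [-0.0046 -0.0104 -0.0044] rv [ 0.03  0.37 -0.1 ] rows>=0.2 per ceil [-0.0046 -0.0104 -0.0044] [ 0.03  0.37 -0.1 ] F [ 0.2 -0.8 -0. ] open -0.003 q [0.01 0.77 1.17 0.05 1.62 0.11]
```

```bash
python3 -m pendant '[-0.003,-0.005,-0.002,0,0.3,-0.1,0, -0.001,-0.005,0,0,0,0,0, 0,0,0,0,0,0,0]'
python3 -m pendant '[0,-0.002,0,0,0,0,0, 0,0,0,0,0,0,0]'
python3 -m pendant '[0,-0.002,0,0,0,0,0, 0,0,0,0,0,0,0]'
python3 -m pendant '[0,-0.001,0,0,0,0,0, 0,0,0,0,0,0,0]'
```

```text
time_s: 19.15
eef_pos: [0.6138, 0.1297, 0.0654]
eef_rot: [0.359, -0.565, 0.627, -0.399]
wrist_force: [1.0, -0.5, -0.6]
opening: -0.003
time_s: 19.4
eef_pos: [0.6135, 0.1286, 0.065]
eef_rot: [0.359, -0.565, 0.627, -0.399]
wrist_force: [0.4, 0.9, 1.1]
opening: -0.001
time_s: 19.65
eef_pos: [0.6135, 0.1285, 0.0651]
eef_rot: [0.36, -0.565, 0.627, -0.398]
wrist_force: [1.0, 7.4, 0.7]
opening: 0.001
time_s: 19.9
eef_pos: [0.6135, 0.1285, 0.0651]
eef_rot: [0.36, -0.564, 0.627, -0.397]
wrist_force: [1.9, 10.7, -0.1]
opening: 0.002
```

```bash
python3 -m pendant '[0,0.005,0,0,0,0,0, 0,0.005,0,0,0,0,0, 0.021,-0.002,0.045,0,0,0,0, 0.021,-0.002,0.045,0,0,0,0, 0.021,-0.002,0.045,0,0,0,0,0,0,0.03,0,0,0,0.04,0,0,0,0,0,0,0.054,0,0,0,0,0,0,0.054]'
python3 - <<'E'
from h import *
T=caseT(*CP[:3])
c,im=shot("wrist","p.png",(245,145,395,295),4)
plan([.478,-.18,.19],toolR(T,0))
P=[[-.035,-.059,.066],[-.035,.059,.066],[-.008,-.037,.062],[-.002,.027,.062],[-.002,.059,.062],[-.03,.059,.024]]
print(((proj(c,C2W(T,P))-[245,145])*4).round(0))
E
```

```text
time_s: 20.9
eef_pos: [0.6758, 0.1294, 0.2285]
eef_rot: [0.358, -0.566, 0.627, -0.398]
wrist_force: [0.8, 0.6, -2.1]
opening: 0.621
t 20.95 at [0.6755 0.1294 0.2279] d [-0.1975 -0.3094 -0.0379] rv [ -2.54 -25.21   0.05] rows>=5.9 per ceil [-0.0329 -0.0516 -0.0063] [-0.42 -4.2   0.01] F [ 0.3 -0.   0.8] open 0.635 q [-0.    0.76  0.87  0.05  1.95  0.11]
[[488. -97.]
 [466. 360.]
 [372.  -5.]
 [344. 241.]
 [342. 354.]
 [430. 305.]]
```

View pics/p.png

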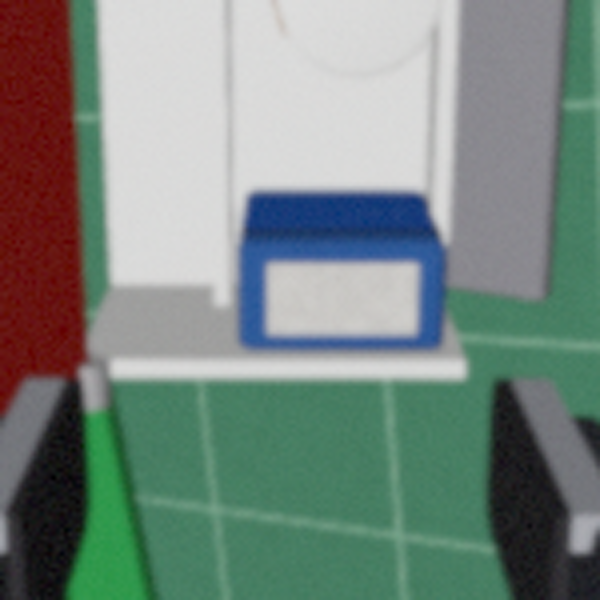

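```bash
python3 -m pendant '[-0.005,-0.045,0.01,-0.4,-3.6,0,0.054, -0.032,-0.052,0,-0.4,-3.6,0,0.054, -0.032,-0.052,0,-0.4,-3.6,0,0.054, -0.032,-0.052,0,-0.4,-3.6,0,0.054, -0.032,-0.052,0,-0.4,-3.6,0,0.054, -0.032,-0.052,-0.02,-0.4,-3.6,0,0.054, -0.032,-0.004,-0.028,-0.1,-3.6,0,0.054,0,0,0,0,0,0,0.054,0,0,0,0,0,0,0.054,0,0,0,0,0,0,0.054]'
python3 - <<'E'
from h import *
from circ import capfit
T=caseT(*CP[:3])
c,im=shot("wrist","q.png")
P=capfit("q.png",(270,120,370,240),"black",.019)
plan([P[0],P[1],.023],toolR(T,0))
E
```

```text
time_s: 22.2
eef_pos: [0.4819, -0.1784, 0.1934]
eef_rot: [-0.475, 0.472, -0.524, 0.526]
wrist_force: [0.1, -0.3, -0.2]
opening: 0.636
[315.4 216.7] [  28   78   36   38 1050] P [ 0.4786 -0.2061  0.057 ] diam mm 37.6
t 22.25 at [ 0.4819 -0.1783  0.1934] d [-0.0032 -0.0278 -0.1704] rv [-0.    0.26  0.01] rows>=2.8 per ceil [-0.0011 -0.0093 -0.0568] [-0.    0.09  0.  ] F [0.2 1.2 0.7] open 0.633 q [-0.59  0.08  1.8   0.    1.26 -0.48]
```

View pics/q.png

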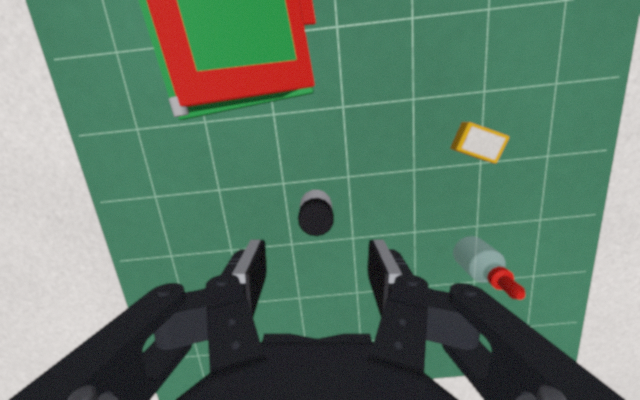

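```bash
python3 -m pendant '[-0.003,-0.03,-0.04,0,0.2,0,0.054, 0,0,-0.06,0,0,0,0.054, 0,0,-0.05,0,0,0,0.054, 0,0,-0.02,0,0,0,0.054, 0,0,0,0,0,0,0.054, 0,0,0,0,0,0,0.054, 0,0,0,0,0,0,0.054]'
python3 - <<'E'
from h import *
from circ import capfit
T=caseT(*CP[:3])
c,im=shot("wrist","r.png")
plan([.4785,-.2085,.023],toolR(T,0))
E
```

```text
time_s: 23.12
eef_pos: [0.4786, -0.2089, 0.024]
eef_rot: [-0.474, 0.473, -0.525, 0.526]
wrist_force: [0.4, 0.2, 0.1]
opening: 0.634
t 23.18 at [ 0.4784 -0.2088  0.0239] d [ 0.0001  0.0003 -0.0009] rv [0.04 0.1  0.06] rows>=0.0 per ceil [ 0.0001  0.0003 -0.0009] [0.04 0.1  0.06] F [ 0.2 -0.1 -1.1] open 0.632 q [-0.64  0.35  1.87  0.    0.91 -0.54]
```

View pics/r.png

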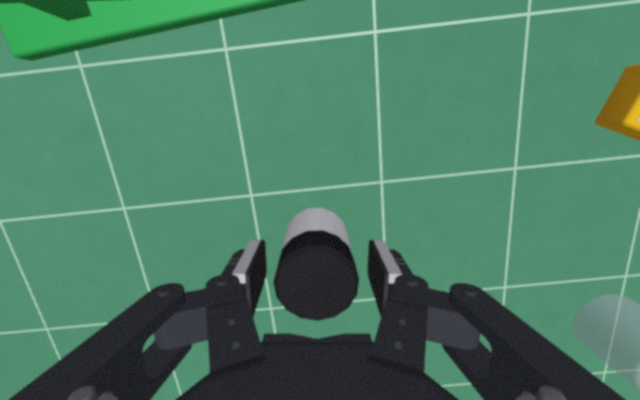

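```bash
python3 -m pendant '[0,0,-0.001,0,0,0,0.028, 0,0,0,0,0,0,0.028,0,0,0,0,0,0,0.028,0,0,0,0,0,0,0.028, 0,0,0.03,0,0,0,0.028, 0,0,0.05,0,0,0,0.028, 0,0,0.05,0,0,0,0.028,0,0,0.05,0,0,0,0.028]'
python3 - <<'E'
from h import *
T=caseT(*CP[:3])
c,im=shot("wrist","s.png")
plan(C2W(T,[-.006,.006,.14])[0],toolR(T))
E
```

```text
time_s: 24.18
eef_pos: [0.4769, -0.2079, 0.2031]
eef_rot: [0.473, -0.473, 0.526, -0.525]
wrist_force: [0.5, -1.7, -1.5]
opening: 0.425
t 24.23 at [ 0.4802 -0.2101  0.2106] d [ 0.1834  0.3426 -0.0523] rv [2.900e+00 2.534e+01 1.000e-02] rows>=6.3 per ceil [ 0.0262  0.0489 -0.0075] [0.41 3.62 0.  ] F [ 3.7 -2.3  4.6] open 0.43 q [-0.64  0.08  1.76  0.    1.29 -0.54]
```

View pics/s.png

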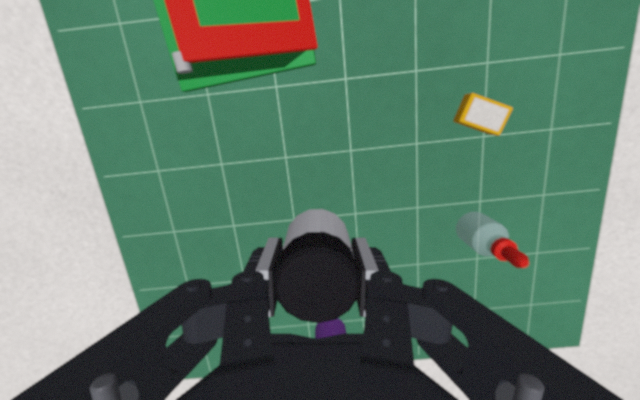

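```bash
python3 -m pendant '[0.026,0.03,0.03,0.4,3.5,0,0.028, 0.03,0.045,0.02,0.4,3.7,0,0.028, 0.03,0.045,0,0.4,3.7,0,0.028, 0.03,0.045,0,0.4,3.7,0,0.028, 0.03,0.045,0,0.4,3.7,0,0.028, 0.03,0.045,-0.01,0.4,3.7,0,0.028, 0.01,0.045,-0.03,0.4,3.3,0,0.028, 0,0.043,-0.04,0,0,0,0.028,0,0,0,0,0,0,0.028,0,0,0,0,0,0,0.028,0,0,0,0,0,0,0.028]'
python3 - <<'E'
from h import *
T=caseT(*CP[:3])
c,im=shot("wrist","t.png")
plan(C2W(T,[-.006,.006,.105])[0],toolR(T))
E
```

```text
time_s: 25.6
eef_pos: [0.6643, 0.1334, 0.1733]
eef_rot: [0.359, -0.564, 0.629, -0.397]
wrist_force: [0.9, 0.1, -0.9]
opening: 0.429
t 25.65 at [0.6643 0.1334 0.1734] d [-0.0155  0.0007 -0.0468] rv [-0.23 -0.28  0.24] rows>=0.8 per ceil [-0.0155  0.0007 -0.0468] [-0.23 -0.28  0.24] F [-0.6 -0.1 -0.9] open 0.433 q [-0.    0.77  0.96  0.05  1.85  0.11]
```

View pics/t.png

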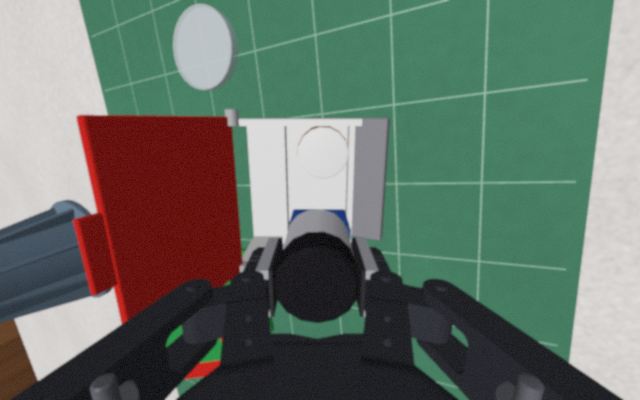

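```bash
python3 - <<'E'
from h import *
i=ctrl.camera_info("wrist");Mi=np.linalg.inv(i["tool_from_camera"])
def pr(p):
    q=Mi@np.r_[p,1];return (i["fx"]*q[0]/q[2]+i["cx"],i["fy"]*q[1]/q[2]+i["cy"])
for d in(-.004,-.002,0,.002):
    print(d,[np.round(pr(p),1) for p in([d-.019,.020,0],[d-.016,.023,0],[d-.019,-.034,0],[d+.019,-.034,0])])
im=cv2.imread("pics/t.png");print([(r,im[r,317].tolist()) for r in range(200,245,2)]);print([(r,im[r,317].tolist()) for r in range(312,328,2)])
E
python3 -m pendant '[-0.0155,0.0005,-0.047,-0.2,-0.3,0.2,0.028, -0.006,0.0005,-0.013,0,0,0,0.028, 0,0,0,0,0,0,0.028,0,0,0,0,0,0,0.028,0,0,0,0,0,0,0.028]'
python3 - <<'E'
from h import *
T=caseT(*CP[:3])
c,im=shot("wrist","u.png")
plan(C2W(T,[-.006,.006,.09])[0],toolR(T))
E
```

```text
-0.004 [array([317.1, 200.4]), array([317. , 203.8]), array([317.3, 236.9]), array([317.1, 315.7])]
-0.002 [array([317. , 203.7]), array([317., 207.]), array([317.3, 241.4]), array([317.1, 319.5])]
0 [array([317. , 206.9]), array([317. , 210.1]), array([317.3, 245.9]), array([317.1, 323.3])]
0.002 [array([317. , 210.1]), array([317. , 213.3]), array([317.3, 250.3]), array([317.1, 327. ])]
[(200, [218, 218, 217]), (202, [218, 218, 219]), (204, [216, 217, 218]), (206, [217, 217, 218]), (208, [205, 203, 203]), (210, [157, 153, 151]), (212, [153, 148, 147]), (214, [149, 144, 145]), (216, [150, 144, 145]), (218, [151, 146, 146]), (220, [149, 144, 144]), (222, [150, 145, 146]), (224, [148, 143, 145]), (226, [148, 143, 143]), (228, [147, 141, 142]), (230, [145, 140, 140]), (232, [81, 77, 77]), (234, [26, 26, 23]), (236, [24, 15, 23]), (238, [20, 22, 20]), (240, [24, 21, 23]), (242, [27, 26, 24]), (244, [17, 10, 14])]
[(312, [33, 24, 27]), (314, [29, 31, 29]), (316, [23, 24, 27]), (318, [33, 29, 31]), (320, [32, 27, 27]), (322, [61, 75, 45]), (324, [96, 122, 68]), (326, [96, 123, 68])]
time_s: 26.28
eef_pos: [0.6432, 0.1358, 0.1132]
eef_rot: [0.36, -0.565, 0.626, -0.399]
wrist_force: [-0.5, 0.0, -2.2]
opening: 0.43
t 26.32 at [0.6429 0.1358 0.1129] d [-0.0004 -0.0011  0.0002] rv [-0.04 -0.02 -0.06] rows>=0.0 per ceil [-0.0004 -0.0011  0.0002] [-0.04 -0.02 -0.06] F [-0.1  0.3 -0.1] open 0.427 q [0.01 0.78 1.08 0.05 1.73 0.1 ]
```

View pics/u.png

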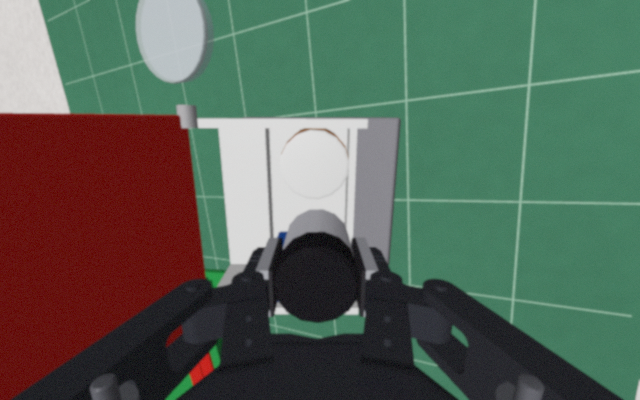

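```bash
python3 -m pendant '[-0.0005,-0.0015,0,0,0,0,0.028, -0.0045,0.0005,-0.009,0,0,0,0.028, 0,0,0,0,0,0,0.028, 0,0,0,0,0,0,0.028]'
python3 -m pendant '[-0.004,0.0005,-0.009,0,0,0,0.028, 0,0,0,0,0,0,0.028]'
python3 - <<'E'
from h import *
T=caseT(*CP[:3])
c,im=shot("wrist","v.png",(220,90,420,340),2.4)
plan(C2W(T,[-.006,.0065,.07])[0],toolR(T))
E
```

```text
time_s: 26.82
eef_pos: [0.6365, 0.1349, 0.1021]
eef_rot: [0.359, -0.566, 0.627, -0.398]
wrist_force: [-0.4, -0.2, -1.7]
opening: 0.426
time_s: 27.08
eef_pos: [0.6317, 0.1355, 0.0923]
eef_rot: [0.359, -0.566, 0.627, -0.397]
wrist_force: [-1.1, -1.1, -0.3]
opening: 0.425
t 27.12 at [0.6321 0.1354 0.0927] d [ 0.0019 -0.0003  0.0022] rv [-0.04 -0.25 -0.07] rows>=0.0 per ceil [ 0.0019 -0.0003  0.0022] [-0.04 -0.25 -0.07] F [ 0.1 -0.  -0.7] open 0.427 q [0.   0.78 1.12 0.05 1.69 0.1 ]
```

View pics/v.png

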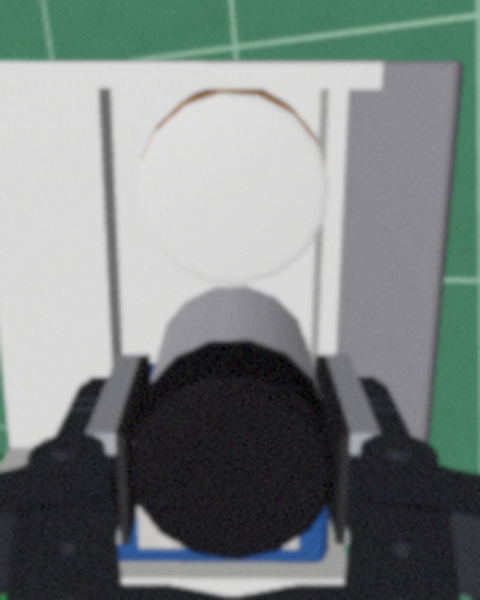

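```bash
python3 -m pendant '[-0.004,0.0005,-0.009,0,0,0,0.028, 0,0,0,0,0,0,0.028]'
python3 -m pendant '[-0.004,0.0005,-0.009,0,0,0,0.028, 0,0,0,0,0,0,0.028]'
python3 -m pendant '[-0.004,0.0005,-0.008,0,0,0,0.028, 0,0,0,0,0,0,0.028]'
python3 - <<'E'
from h import *
T=caseT(*CP[:3])
c,im=shot("wrist","w.png",(220,90,420,340),2.4)
plan(C2W(T,[-.006,.0065,.028])[0],toolR(T))
E
```

```text
time_s: 27.38
eef_pos: [0.6278, 0.1359, 0.0833]
eef_rot: [0.359, -0.566, 0.627, -0.397]
wrist_force: [1.0, -1.0, -1.0]
opening: 0.427
time_s: 27.62
eef_pos: [0.6238, 0.1364, 0.0743]
eef_rot: [0.359, -0.566, 0.627, -0.397]
wrist_force: [0.3, 0.1, -0.9]
opening: 0.427
time_s: 27.88
eef_pos: [0.6199, 0.1369, 0.0666]
eef_rot: [0.359, -0.566, 0.627, -0.397]
wrist_force: [0.4, -0.0, -1.9]
opening: 0.43
t 27.93 at [0.6203 0.1369 0.067 ] d [-0.0039  0.     -0.0102] rv [-0.04 -0.23 -0.07] rows>=0.2 per ceil [-0.0039  0.     -0.0102] [-0.04 -0.23 -0.07] F [ 0.2  0.6 -1. ] open 0.429 q [0.01 0.78 1.16 0.05 1.63 0.1 ]
```

View pics/w.png

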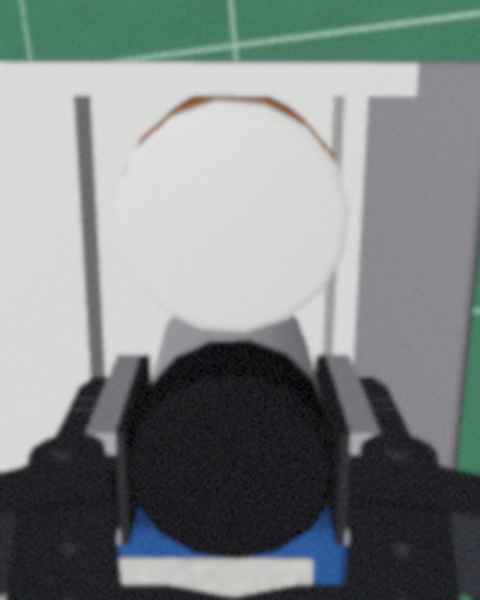

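```bash
python3 -m pendant '[-0.003,0,-0.007,0,-0.2,0,0.028, 0,0,0,0,0,0,0.028]'
python3 -m pendant '[-0.001,0,-0.003,0,0,0,0.028, 0,0,0,0,0,0,0.028]'
python3 -m pendant '[-0.001,0,-0.002,0,0,0,0.028, 0,0,0,0,0,0,0.028]'
python3 - <<'E'
from h import *
T=caseT(*CP[:3])
plan(C2W(T,[-.006,.0065,.028])[0],toolR(T))
E
```

```text
time_s: 28.18
eef_pos: [0.617, 0.1369, 0.0597]
eef_rot: [0.36, -0.565, 0.626, -0.398]
wrist_force: [0.1, 1.4, -1.2]
opening: 0.424
time_s: 28.42
eef_pos: [0.6166, 0.1369, 0.0572]
eef_rot: [0.36, -0.565, 0.626, -0.399]
wrist_force: [-0.4, 0.1, -2.1]
opening: 0.425
time_s: 28.68
eef_pos: [0.6164, 0.1368, 0.0563]
eef_rot: [0.361, -0.565, 0.626, -0.399]
wrist_force: [0.4, -0.0, 3.3]
opening: 0.429
t 28.68 at [0.6164 0.1368 0.0563] d [-0.      0.0001  0.0005] rv [-0.04  0.11 -0.06] rows>=0.0 per ceil [-0.      0.0001  0.0005] [-0.04  0.11 -0.06] F [ 0.4 -0.   3.3] open 0.429 q [0.01 0.78 1.18 0.05 1.61 0.1 ]
```

```bash
python3 -m pendant '[0,0,0,0,0,0,0.04, 0,0,0,0,0,0,0.054, 0,0,0,0,0,0,0.054, 0.021,-0.002,0.045,0,0,0,0.054, 0.021,-0.002,0.045,0,0,0,0.054,0.021,-0.002,0.045,0,0,0,0.054,0,0.02,0.03,0,0,0,0.03,0,0.02,0,0,0,0,0,0,0,0,0,0,0,0,0,0,0,0,0,0,0]'
python3 - <<'E'
from h import *
T=caseT(*CP[:3])
c,im=shot("wrist","x.png",(225,120,425,290),4)
shot("scene","y.png",(350,150,450,270),6)
P=[[-.035,-.059,.066],[-.035,.059,.066],[-.008,-.037,.062],[-.01,.006,.062],[-.002,.027,.062],[-.002,.059,.062],[-.03,.059,.024]]
print(((proj(c,C2W(T,P))-[225,120])*4).round(0))
E
```

```text
time_s: 29.92
eef_pos: [0.6777, 0.1707, 0.2181]
eef_rot: [0.359, -0.566, 0.627, -0.398]
wrist_force: [0.1, -0.5, -0.0]
opening: -0.001
[[556. 182.]
 [535. 618.]
 [441. 267.]
 [446. 428.]
 [414. 502.]
 [412. 610.]
 [500. 545.]]
```

View pics/x.png

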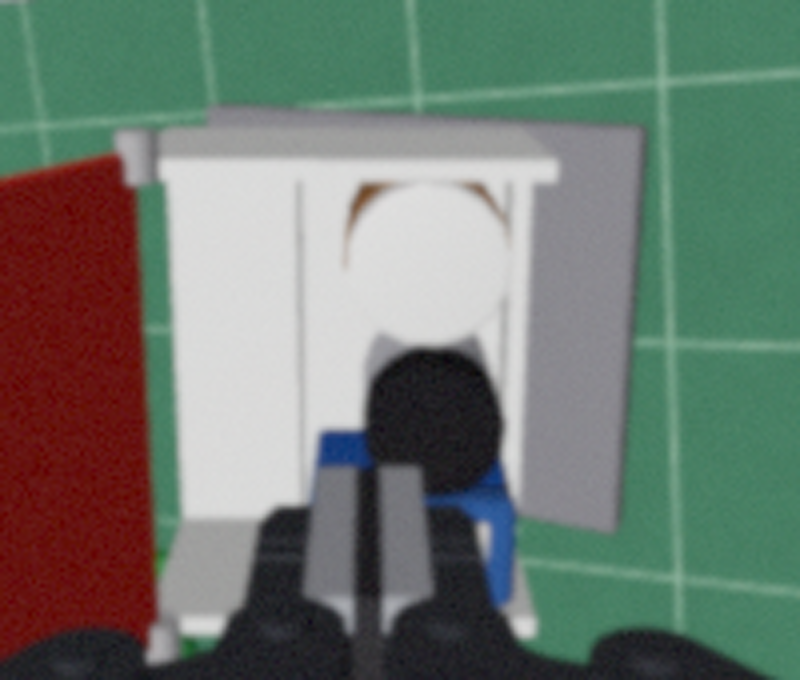

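View pics/y.png

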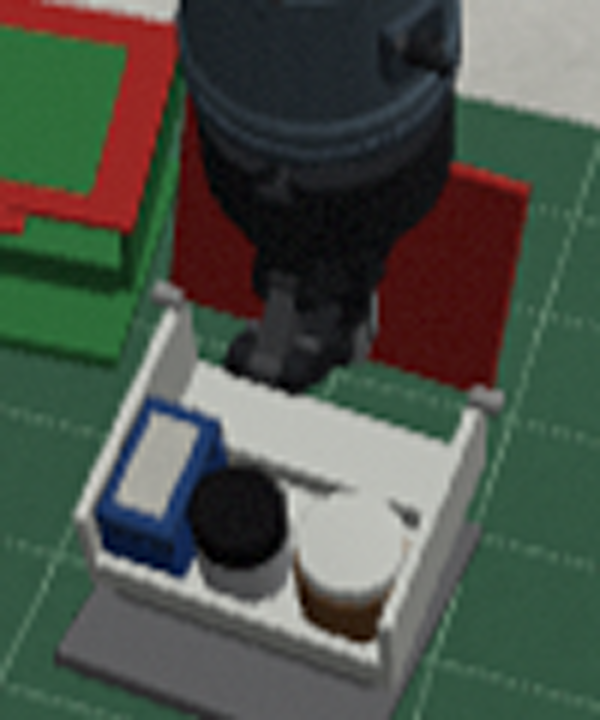

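Run:
```python
from h import *
T=caseT(*CP[:3]);h=.0145;th0=CP[3]
def tcp(th,r=.085,extra=0):
    C=C2W(T,lidpt(th,r,0,.006))[0];n=T[:3,:3]@np.array([np.sin(th),0,np.cos(th)])
    return C+n*(h*np.hypot(n[0],n[1])+extra)
for th in(th0,):print("edge",C2W(T,lidpt(th,.116,0,.006)).round(3))
print(tcp(th0,extra=.025).round(4))
prev=tcp(th0,extra=.025)
ths=np.r_[np.linspace(th0,0,17)]
for t in ths:
    p=tcp(t);print(round(t,2),p.round(4),"d",(p-prev).round(4));prev=p
plan(tcp(th0,extra=.03)+[0,0,.07],toolR(T,0))
```

```text
edge [[0.568 0.148 0.238]]
[0.5277 0.1527 0.2087]
1.96 [0.5526 0.1501 0.2076] d [ 0.0248 -0.0026 -0.0011]
1.84 [0.5633 0.149  0.2089] d [ 0.0108 -0.0011  0.0014]
1.72 [0.5744 0.1478 0.2089] d [ 0.011  -0.0011 -0.    ]
1.6 [0.5855 0.1467 0.2073] d [ 0.0111 -0.0012 -0.0015]
1.47 [0.5965 0.1455 0.2043] d [ 0.011  -0.0011 -0.0031]
1.35 [0.6071 0.1444 0.1997] d [ 0.0106 -0.0011 -0.0046]
1.23 [0.6172 0.1434 0.1936] d [ 0.01   -0.001  -0.0061]
1.1 [0.6264 0.1424 0.1861] d [ 0.0092 -0.001  -0.0075]
0.98 [0.6345 0.1416 0.1774] d [ 0.0082 -0.0008 -0.0088]
0.86 [0.6415 0.1409 0.1675] d [ 0.0069 -0.0007 -0.0099]
0.74 [0.647  0.1403 0.1567] d [ 0.0055 -0.0006 -0.0108]
0.61 [0.651  0.1399 0.1451] d [ 0.004  -0.0004 -0.0115]
0.49 [0.6533 0.1396 0.1331] d [ 0.0023 -0.0002 -0.012 ]
0.37 [0.6541 0.1396 0.1229] d [ 0.0008 -0.0001 -0.0102]
0.25 [0.6539 0.1396 0.1142] d [-0.0002  0.     -0.0087]
0.12 [0.6529 0.1397 0.1055] d [-0.001   0.0001 -0.0087]
0.0 [0.651  0.1399 0.0968] d [-0.0019  0.0002 -0.0087]
t 30.02 at [0.6781 0.1701 0.2188] d [-0.1554 -0.017   0.0601] rv [ -2.59 -25.    -0.03] rows>=2.7 per ceil [-0.0518 -0.0057  0.02  ] [-0.86 -8.33 -0.01] F [-0.3 -1.2 -0.5] open 0.002 q [0.05 0.79 0.84 0.07 1.95 0.16]
```

```bash
python3 -m pendant '[0,0,0.05,0,0,0,0, 0,-0.003,0.05,-0.3,-3,0,0, -0.03,-0.004,0.02,-0.5,-5,0,0, -0.045,-0.004,0,-0.5,-5,0,0, -0.045,-0.003,0,-0.5,-5,0,0, -0.04,-0.003,0,-0.5,-5,0,0, 0,0,0,-0.3,-2,0,0, 0,0,0,0,0,0,0,0,0,0,0,0,0,0]'
python3 - <<'E'
from h import *
T=caseT(*CP[:3])
plan([.520,.153,.209],toolR(T,0))
shot("wrist","z.png")
E
```

```text
time_s: 31.15
eef_pos: [0.52, 0.1535, 0.3405]
eef_rot: [-0.474, 0.473, -0.524, 0.526]
wrist_force: [-0.3, -0.8, 0.2]
opening: -0.0
t 31.15 at [0.52   0.1535 0.3405] d [-0.     -0.0005 -0.1315] rv [ 0.02  0.14 -0.05] rows>=2.1 per ceil [-0.     -0.0002 -0.0438] [ 0.01  0.05 -0.02] F [-0.3 -0.8  0.2] open -0.0 q [ 0.07  0.03  1.55 -0.    1.56  0.17]
```

View pics/z.png

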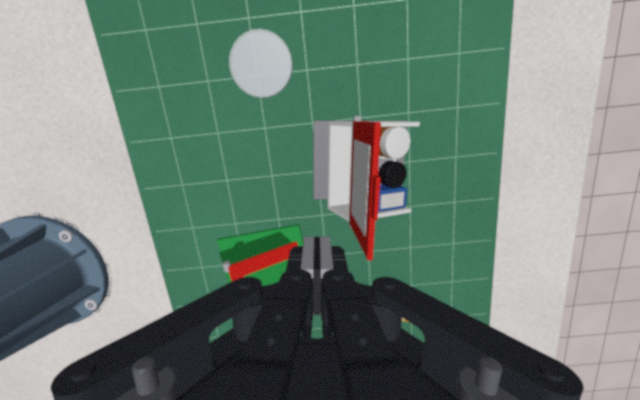

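```bash
python3 -m pendant '[0,0,-0.045,0,0.1,0,0, 0,0,-0.045,0,0,0,0, 0,0,-0.041,0,0,0,0, 0,0,0,0,0,0,0, 0,0,0,0,0,0,0, 0,0,0,0,0,0,0]'
python3 -m pendant '[0.012,-0.001,0,0,0,0,0, 0.012,-0.001,0,0,0,0,0, 0.011,-0.001,0.001,0,0,0,0, 0.011,-0.001,0,0,0,0,0, 0.011,-0.001,-0.001,0,0,0,0, 0,0,0,0,0,0,0]'
python3 - <<'E'
from h import *
shot("wrist","aa.png")
E
```

```text
time_s: 31.95
eef_pos: [0.5204, 0.154, 0.2117]
eef_rot: [-0.475, 0.473, -0.524, 0.526]
wrist_force: [0.2, 0.3, 0.9]
opening: 0.0
time_s: 32.7
eef_pos: [0.5765, 0.1487, 0.209]
eef_rot: [-0.474, 0.474, -0.525, 0.525]
wrist_force: [-1.2, 0.6, 0.6]
opening: 0.003
```

View pics/aa.png

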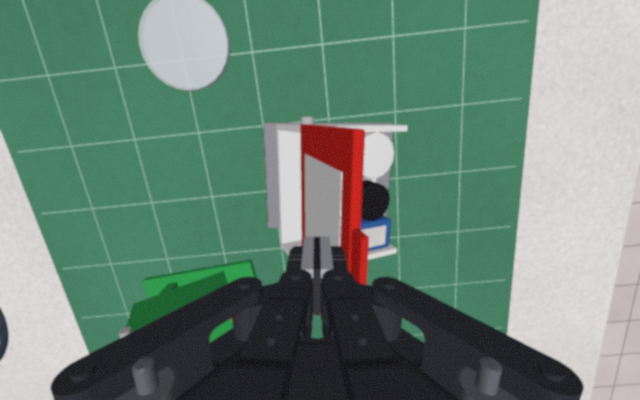

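```bash
python3 -m pendant '[0.010,-0.001,-0.002,0,0,0,0, 0.011,-0.001,-0.003,0,0,0,0, 0.0105,-0.001,-0.0045,0,0,0,0, 0.010,-0.001,-0.006,0,0,0,0, 0.009,-0.001,-0.0075,0,0,0,0, 0.008,-0.001,-0.009,0,0,0,0, 0,0,0,0,0,0,0]'
python3 - <<'E'
from h import *
shot("wrist","ab.png");shot("scene","ac.png",(330,130,450,270),5)
E
```

```text
time_s: 33.62
eef_pos: [0.6343, 0.1426, 0.1761]
eef_rot: [-0.474, 0.474, -0.525, 0.525]
wrist_force: [-0.3, 0.7, 0.9]
opening: -0.006
```

View pics/ab.png

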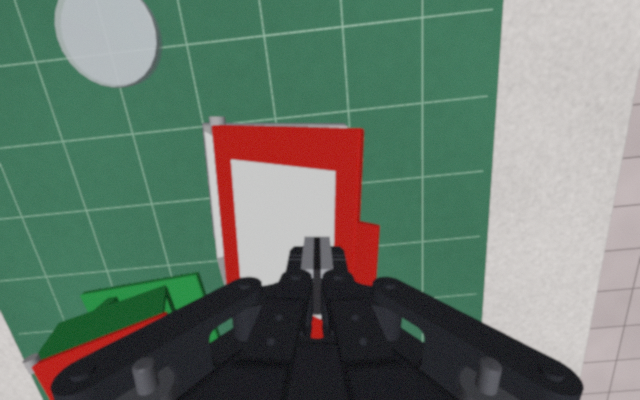

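View pics/ac.png

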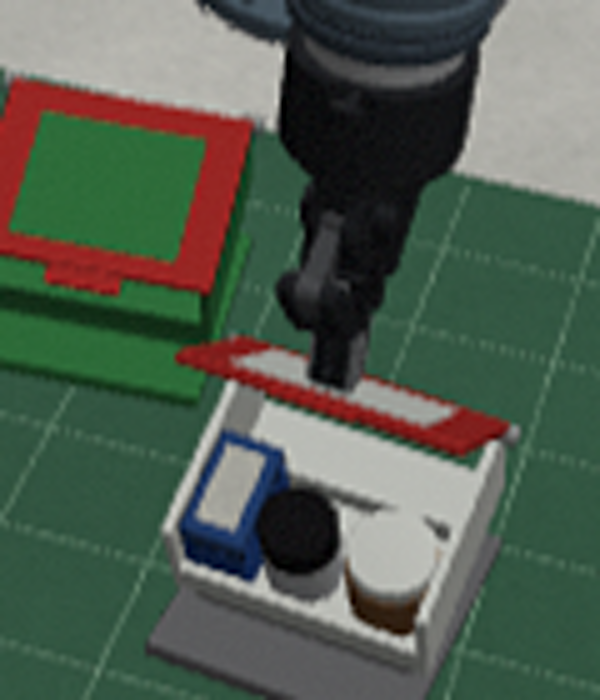

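Works well; the lid is about halfway and the three items stand undisturbed. Continue the arc.

```bash
python3 -m pendant '[0.007,-0.0005,-0.010,0,0,0,0, 0.0055,-0.0005,-0.011,0,0,0,0, 0.004,-0.0005,-0.0115,0,0,0,0, 0.0025,0,-0.012,0,0,0,0, 0.001,0,-0.0105,0,0,0,0, 0,0,-0.009,0,0,0,0, -0.001,0,-0.008,0,0,0,0, 0,0,0,0,0,0,0, 0,0,0,0,0,0,0]'
python3 -m pendant '[-0.002,0,-0.005,0,0,0,0, 0,0,0,0,0,0,0]'
python3 -m pendant '[0,0,-0.003,0,0,0,0, 0,0,0,0,0,0,0]'
```

```text
time_s: 34.85
eef_pos: [0.6534, 0.1414, 0.1057]
eef_rot: [-0.474, 0.474, -0.524, 0.525]
wrist_force: [-0.9, -0.5, 0.4]
opening: -0.001
time_s: 35.1
eef_pos: [0.651, 0.1414, 0.1002]
eef_rot: [-0.474, 0.474, -0.525, 0.525]
wrist_force: [-0.6, -0.3, 0.2]
opening: 0.001
time_s: 35.35
eef_pos: [0.6512, 0.1414, 0.0972]
eef_rot: [-0.474, 0.474, -0.525, 0.525]
wrist_force: [0.5, -0.3, 0.1]
opening: -0.002
```

```bash
python3 -m pendant '[0,0,-0.003,0,0,0,0, 0,0,0,0,0,0,0]'
python3 -m pendant '[0,0,-0.003,0,0,0,0, 0,0,0,0,0,0,0]'
python3 -m pendant '[0,0,-0.003,0,0,0,0, 0,0,0,0,0,0,0]'
```

```text
time_s: 35.6
eef_pos: [0.6511, 0.1414, 0.0941]
eef_rot: [-0.474, 0.474, -0.525, 0.525]
wrist_force: [0.4, -0.5, 0.4]
opening: -0.0
time_s: 35.85
eef_pos: [0.6518, 0.1414, 0.0923]
eef_rot: [-0.474, 0.473, -0.524, 0.525]
wrist_force: [-0.9, -0.3, 4.6]
opening: 0.002
time_s: 36.1
eef_pos: [0.653, 0.1414, 0.0914]
eef_rot: [-0.475, 0.473, -0.523, 0.526]
wrist_force: [-3.2, -0.0, 14.1]
opening: -0.001
```

```bash
python3 -m pendant '[0,0,0.02,0,0,0,0, 0,0,0.05,0,0,0,0, 0,0,0.05,0,0,0,0, 0,0,0.05,0,0,0,0, -0.03,0,0.03,0,0,0,0, -0.04,0,0,0,0,0,0, 0,0,0,0,0,0,0,0,0,0,0,0,0,0]'
python3 - <<'E'
from h import *
T=caseT(*CP[:3]);c,im=shot("wrist","ad.png",(220,90,460,290),3.3)
cs,_=shot("scene","ae.png",(330,130,450,270),5)
for th in(0,.05,.1):
    P=[lidpt(th,.105,s*.066,.006) for s in(-1,1)]
    print(th,((proj(c,C2W(T,P))-[220,90])*3.3).round(0).tolist(),((proj(cs,C2W(T,P))-[330,130])*5).round(0).tolist())
E
```

```text
time_s: 37.1
eef_pos: [0.5817, 0.1413, 0.2888]
eef_rot: [-0.474, 0.473, -0.524, 0.525]
wrist_force: [0.5, 0.1, 0.1]
opening: -0.003
0 [[557.0, 86.0], [533.0, 438.0]] [[422.0, 628.0], [146.0, 529.0]]
0.05 [[566.0, 86.0], [540.0, 442.0]] [[422.0, 622.0], [145.0, 524.0]]
0.1 [[574.0, 86.0], [548.0, 447.0]] [[422.0, 617.0], [145.0, 518.0]]
```

View pics/ad.png

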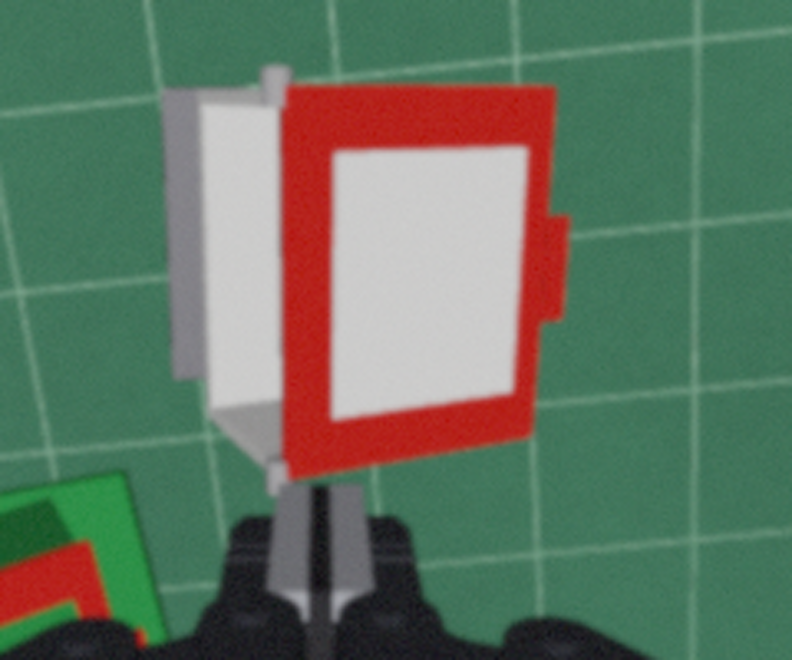

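View pics/ae.png

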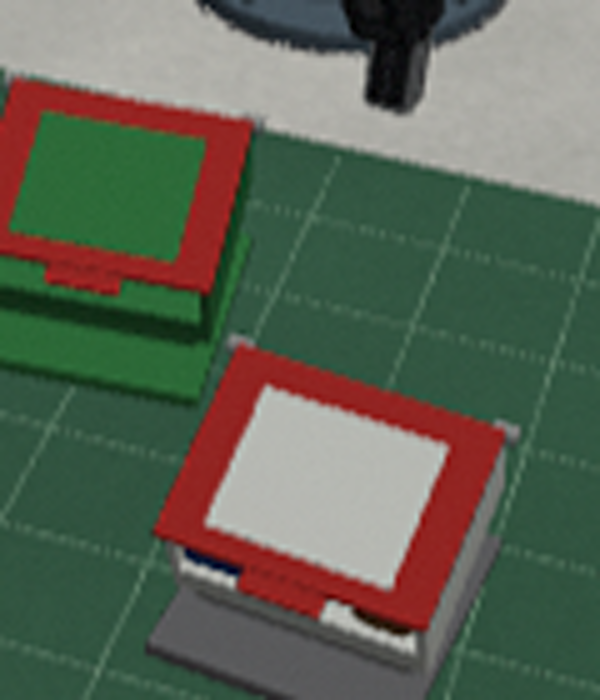

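```bash
python3 -c "
from bench import ctrl
print(ctrl.get_obs()['wrist_force'].round(1));print(ctrl.hand_in())"
```

```text
[ 0.8 -0.5  0.4]
the job is handed in; nothing more can be done
None
```

The amber jar and the metal canister are packed upright in the white case with the blue slide box, and the red lid is shut. I handed the job in at about 37 s of the 72 s allowed; hand-in reports no verdict.

**What I did**
- **Slide box:** I gripped it and slid it against the +y end wall, then re-seated it with a fingertip push.
- **Jar:** it stands against the -y end wall. I felt it touch the wall before letting go.
- **Canister:** it went into the middle gap without any side contact and down onto the floor.
- **Lid:** I swung it down along its arc with closed fingers until it met a hard stop at about 14 N.

**Last checks**
- **Items:** just before the lid closed, all three stood side by side on the case floor. I estimated x at about -2 mm for the box, -5 mm for the jar and -7 mm for the canister.
- **Lid:** in both the wrist and scene pictures its corners matched the predicted shut position to about 1 pixel, clearly nearer than for 0.05 rad open.
- **Arm:** it stood well clear, with no force at the wrist.
- **Left alone:** I never touched the dropper bottle, petri dish, cover-slip box or the look-alikes, but I did not measure their positions again at the end.

**What disagreed**
- The jar touched the wall about 3–4 mm farther along than the camera estimate of its place in the gripper suggested, so I relied on contact.
- The camera put the slide box 1–3 mm from its wall, though the contact forces showed it seated.

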